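# Set the scent testers back on their stands under their glass cloches

## Task

Get the two scent-tester stands ready for customers again: someone has left a lidded jar on the large stand, so stack it squarely on top of the one large lidded jar that has none on it yet. Then set the two open tester candles, not the lidded ones, each in the middle of the stand of its size, large on large and small on small, and lower the large and the small glass cloche gently over them, until each rests flat all round on its own stand. Keep everything upright, and leave the single lidded jar, the small lidded travel candle and the wax tin where they are.

Things in the scene. Friction and masses are not known exactly. Their poses are not given: they have to be found in the camera images.
- tester_large_mid (a point): Large open tester candle: clear glass tumbler without lid, pale green wax and dark wick seen from above, 67 mm across, 74 mm tall, 0.26 kg; gripped round the glass, best some 14 mm above its middle so that the hand stays clear of its rim. Its upright axis is z. The point is its centre, 37 mm above its underside.
- tester_small_mid (a point): Small open tester candle (travel size): clear glass without lid, pale green wax, dark wick, dark label band, 50 mm across, 56 mm tall, 0.12 kg. Upright axis z. The point is its centre, 28 mm above its underside.
- cloche_large_knob (a point): Large clear glass cloche (bell, open below) standing on the table or stand: outside 92 mm across (93 at the rim), inside 86 mm, glass 98 mm tall with a ceiling 94 mm above the rim, 0.30 kg. On top a brass neck and an upright brown wooden knob, a cylinder 26 mm across and 30 mm tall that reaches from 104 to 134 mm above the rim. The point is on the knob's axis at the height to grip, 124 mm above the rim; axis z up.
- cloche_small_knob (a point): Small clear glass cloche of the same make: outside 73 mm across (74 at the rim), inside 67 mm, glass 78 mm tall with a ceiling 74 mm above the rim, 0.20 kg; brown wooden knob 24 mm across from 84 to 114 mm above the rim. The point is on the knob's axis at the height to grip, 104 mm above the rim; axis z up.
- stand_large: Large turned pale-wood stand, fixed to the table: round flange 106 mm across and 10 mm thick, with a raised centre disc 79 mm across (dark inlay) whose flat top is 18 mm above the table, edge chamfered 2.5 mm. A tester stands on the disc; the large cloche fits round the disc with 3.5 mm play all round and rests on the flange, 10 mm above the table. At the start the stray lidded jar stands on the disc. Origin: centre of the underside, on the table; z up.
- stand_small: Small turned pale-wood stand of the same make, fixed: flange 86 mm across and 10 mm thick, raised centre disc 60 mm across with its flat top 18 mm above the table. The small cloche fits round the disc with 3.5 mm play and rests on the flange. Empty at the start. Origin: centre of the underside, on the table; z up.
- jar_stray_mid (a point): The stray jar: large lidded candle jar with a cream-gold lid, 68 mm across (69 over the lid), 81 mm tall, 0.31 kg, gripped round its upper half (some 18 mm above its middle keeps the hand clear of the lid), standing on the disc of the large stand at the start. Upright axis z. The point is its centre, 41 mm above its underside.
- jar_single_mid (a point): The single jar: another large lidded candle jar of the same kind (68 mm across, 81 mm tall, flat lid, loose), standing on the table with nothing on it: all other stock stands two high (163 mm) in the close-packed blocks behind. The stray jar is to be stacked on it. The point is its centre, 41 mm above its underside; axis z up.
- travel_lidded_mid (a point): Small lidded travel candle: 50 mm across, 56 mm tall, cream-gold lid, loose. Stock, not a tester: leave it alone. The point is its centre, 28 mm above its underside.
- wax_tin: Flat yellow wax tin, 61 x 88 x 22 mm (x, y, z), lying loose on the table among the stands. Leave it alone. Origin: centre of its underside.
Not all that is in view belongs to the job. What is shaped like the part that bears jar_single_mid but red is not meant.

How it is judged (in metres and radians):
At the end, for the whole second after the job is handed in: Testers upright on the disc of their stands, within 10 mm of centre; cloches over them, within 8 mm, rims within 3.5 mm of the flange, tilt under 0.05 rad; stray jar upright on the single jar, within 12 mm; single jar, travel candle and tin within 30 mm of their start; all at rest (horizontal distance between tester_large_mid and stand_large below 0.01 m and z of tester_large_mid in the frame of stand_large between 0.051 and 0.059 m and angle between each of tester_large_mid, tester_small_mid, jar_stray_mid, jar_single_mid's own z axis and vertical below 0.06 rad and horizontal distance between cloche_large_knob and stand_large below 0.008 m and z of cloche_large_knob in the frame of stand_large between 0.13 and 0.1375 m and angle between each of cloche_large_knob, cloche_small_knob's own z axis and vertical below 0.05 rad and linear speed of each of tester_large, cloche_large, tester_small, cloche_small, jar_stray below 0.02 m/s and horizontal distance between tester_small_mid and stand_small below 0.01 m and z of tester_small_mid in the frame of stand_small between 0.042 and 0.05 m and horizontal distance between cloche_small_knob and stand_small below 0.008 m and z of cloche_small_knob in the frame of stand_small between 0.11 and 0.1175 m and horizontal distance between jar_stray_mid and jar_single_mid below 0.012 m and z of jar_stray_mid in the frame of jar_single_mid between 0.077 and 0.086 m and distance of each of jar_single_mid, travel_lidded_mid, wax_tin from where it was at the start of the episode below 0.03 m); the robot touches nothing.
It fails at once if a candle, jar or cloche is tipped over (angle between any of tester_large_mid, tester_small_mid, jar_stray_mid, jar_single_mid, travel_lidded_mid, cloche_large_knob, cloche_small_knob's own z axis and vertical above 0.6 rad).
It fails at once if the small lidded travel candle or the wax tin is moved by more than 30 mm (distance of any of travel_lidded_mid, wax_tin from where it was at the start of the episode above 0.03 m).
It fails at once if the single lidded jar is moved by more than 30 mm (distance of jar_single_mid from where it was at the start of the episode above 0.03 m).
It fails at once if a glass cloche is dropped on or rammed into a stand (more than 80 N) (contact force between any of cloche_large, cloche_small and stand_large above 80 N or contact force between any of cloche_large, cloche_small and stand_small above 80 N).
It also fails if it takes over 120 s, if anything falls off the work surface, if the arm or the gripper's body presses on something with over 40 N, if the wrist force passes 120 N, or if a joint passes its speed limit or range.

## Robot

A 6-joint arm with a two-finger parallel gripper is mounted at the origin on a cart in front of the work surface, level with it; the furniture and walls round the work are solid. World frame = base frame: x ahead of the robot, y to its left, z up, the work surface at z = 0. Lengths are in m, angles in degrees, forces in N, time in s.
With the tool pointing down it reaches from about 0.375 to 0.9 m from the base axis. Payload 3.1 kg.
Tool frame: the origin (TCP) lies on the centre line of the jaws, within the pads' length; the fingertips stand 25 mm ahead of it and the grasp point (between the pads) lies 6 mm ahead of it; z points along the fingers, y is the line along which they close (so a half turn about z gives the same grasp; the last joint's range is limited). The gripper opens to 87 mm and grips with 3 to 60 N. Pads are 19 mm wide; open, the fingers measure 117 mm over their backs; the gripper's body (75 mm by 190 mm) begins 51 mm behind the grasp point.
Start: joints at [55.204, 30.224, 82.088, -0, 67.689, -10.227], TCP at [0.26, 0.568, 0.248] pointing down, gripper open.
Joint ranges: [-176.69, 176.69], [-43.24, 126.21], [12.49, 139.97], [-82, 262], [0, 151.66], [-163.58, 163.58]. Speed limits (degrees/s): [159.86, 159.86, 180, 180, 180, 180].

## Interface

Orientations are given as a 3x3 rotation matrix whose columns are the frame's x, y, z axes.
In Python, from rig import * gives the robot as it stands.
- The arm moves only by the tool step_arm, never from a script. Its argument "steps" is a list of rows, each a list of 7 numbers: the shift along the tool's x, y, z normalised to -1 to 1, where 1 is 0.3 m, then the turn, a rotation vector about the tool's x, y, z normalised to -1 to 1, where 1 is 45 degrees, then the gripper's target within -1 to 1 (shut at 1, half-way at 0, fully open at -1). A call has 1 to 8 rows; each row is the pose to reach, as a shift and turn from the pose commanded when the call began, along the tool's axes at that moment; what a row does not reach only later rows make up. A row lasts 1/12 s, in which the tool goes at most 41.7 mm and 7.16 degrees, less where a joint would pass 70% of its speed; a pose out of reach is approached as far as the arm can. A call with a number of a shift or a turn outside -1 to 1 is refused whole. A call with a gripper value outside its range is refused whole. The fingers move at their own pace and stop on an object; the grip force is fixed at half the most. Time passes only in rows, so rows that repeat a pose let the fingers close. It gives the time, the measured TCP pose, the force, the opening and the grip force at its end, in the units of the state.
- read_state(): the state, without advancing time (a new reading comes with each control period).
- capture(name): name is "side" or "top" or "wrist"; returns a dict with "image" (384x512x3 uint8, red, green, blue), "vertical_fov" (degrees; the focal length in pixels is half the picture's height over the tangent of half this angle, whatever the lens; pixels are square), "cx", "cy" (the principal point, pixels), "world_from_camera" (4x4, takes a point from camera to world coordinates); the wrist camera has in their place "T_tool_cam" (4x4, takes a point from camera to tool coordinates, whose origin is the TCP and whose axes are the flange's). Camera axes: x right, y down, z forward; pixel columns grow to the right and rows downward; lengths in m; the calibration is good to about 2 mm. The wrist camera is an equidistant fisheye: a pixel r from the principal point sees the ray r / f radians off the axis. A picture is of the moment at which its call begins: read the wrist's pose just before it. There is no depth.
- hand_in(): hands the job in; it is judged then, once.
The state is a dict: "time_s": time; "joint_positions": joint angles; "qvel": joint speeds; "tau": joint torques, N m; "position": TCP position; "tcp_rot": TCP orientation; "force": force on the tool from outside, world axes, zero at the start; "moment": the same for the moment, N m; "opening": opening from 0.0 (shut) to 1.0 (fully open); "grasp_force": force on a finger pad.
Only numpy, scipy, OpenCV 4.12 (cv2) and the standard library are available. Lean on these libraries where they do the work, as an engineer would, in place of code of your own. Each camera call takes 0.05 s, during which the arm holds its last target. There are 200 camera calls.

## Working session

There is one attempt and no reset: what is moved stays moved. The work goes in short steps, Python scripts to look and compute and a tool call to move; the robot and the scene stay as the last step left them, time stands still between calls to the robot, and variables do not carry over. Pictures are saved under pics/ and viewed, at most 16 in all, crops included, and the job is handed in when it is done.

Besides the shell and the picture viewer there is one more tool, called after "Emit:" as name(argument=value, ...), one argument or row to a line, values as JSON. step_arm: Moves the arm, as the interface text tells. Scaled input: -1 to 1 covers 0.3 m each way for a shift and 45 degrees each way for a turn. Its arguments: {"type":"object","properties":{"steps":{"type":"array"}},"required":["steps"]}

```bash
mkdir -p pics; ls; cat > h.py <<'E'
from rig import *
import numpy as np, cv2
def snap(n,f):
    s=read_state(); c=capture(n); cv2.imwrite(f'pics/{f}.png',c['image'][:,:,::-1]); 
    np.save(f'pics/{f}.npy',dict(c=c,s=s,n=n),allow_pickle=True); return c,s
def load(f): return np.load(f'pics/{f}.npy',allow_pickle=True).item()
def ray(d,u,v):
    c=d['c'];f=192/np.tan(np.radians(c['vertical_fov'])/2); x=(u-c['cx']);y=(v-c['cy'])
    if d['n']=='wrist':
        r=np.hypot(x,y)+1e-9;t=r/f; q=np.array([x/r*np.sin(t),y/r*np.sin(t),np.cos(t)])
        T=np.eye(4);T[:3,:3]=d['s']['tcp_rot'];T[:3,3]=d['s']['position'];T=T@np.array(c['T_tool_cam'])
    else: q=np.array([x/f,y/f,1]);T=np.array(c['world_from_camera'])
    return T[:3,3],T[:3,:3]@q
def onz(d,u,v,z):
    o,q=ray(d,u,v);return o+q*(z-o[2])/q[2]
E
python3 - <<'E'
from h import *
a,s=snap('top','top0');b,_=snap('side','side0');w,_=snap('wrist','w0')
print(s['time_s'],s['position'],s['tcp_rot'],s['opening'])
for c in(a,b): print(c['vertical_fov'],c['cx'],c['cy'],np.round(c['world_from_camera'],3).tolist())
print(w['vertical_fov'],np.round(w['T_tool_cam'],3).tolist())
E
```

```text
pics
0.0 [0.25946108 0.56784695 0.24655332] [[-9.09458353e-01  4.15793096e-01 -1.26754714e-03]
 [ 4.15794844e-01  9.09456590e-01 -1.83252166e-03]
 [ 3.90829250e-04 -2.19364169e-03 -9.99997518e-01]] 0.9998332451363536
46.57897961365747 254.27310004151872 188.18602143612566 [[0.017, -0.992, 0.122, 0.468], [-1.0, -0.014, 0.024, -0.209], [-0.022, -0.122, -0.992, 1.148], [0.0, 0.0, 0.0, 1.0]]
45.830042121502075 253.43318857487048 194.86440098965102 [[0.828, -0.29, 0.48, 0.003], [-0.561, -0.414, 0.717, -1.133], [-0.009, -0.863, -0.506, 0.747], [0.0, 0.0, 0.0, 1.0]]
65.70646984690485 [[0.001, -0.966, -0.26, 0.071], [1.0, 0.001, 0.001, 0.001], [-0.0, -0.26, 0.966, -0.136], [0.0, 0.0, 0.0, 1.0]]
```

View pics/top0.png

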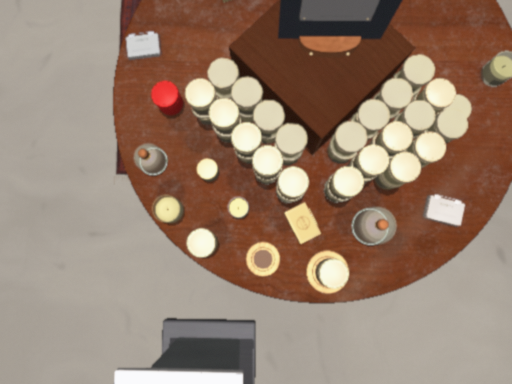

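View pics/side0.png

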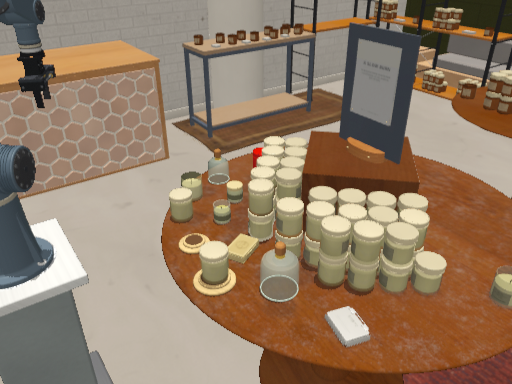

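View pics/w0.png

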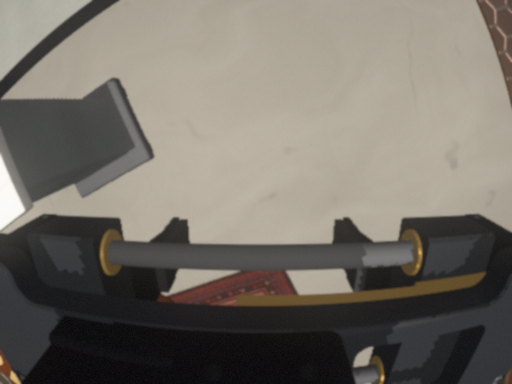

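The top view shows the small stand at (263,259) and the large stand with the stray jar at (328,272). The large cloche is at (374,226) and the small one at (151,159). The candidate large tester is at (168,209), the small tester at (238,208), the lidded travel candle at (207,169), the tin at (303,223) and the single jar at (202,243). Two things are unclear: another open candle at (500,68), and a jar in the side view at (429,272) that looks only one high. I'll measure both and zoom in.

```bash
python3 - <<'E'
from h import *
t=load('top0');s=load('side0')
for n,u,v,z in [('smallstand',263,259,.01),('lstand',328,272,.01),('stray',333,274,.081),('Lcl knob',382,225,.134),('Scl knob',143,154,.114),('Lt',168,209,.07),('far',502,66,.07),('St',238,208,.05),('trav',207,169,.056),('tin',303,223,.022),('single',202,243,.081),('dull',456,118,.081),('dull223',223,72,.081),('430',430,147,.163)]:
    print(n,np.round(onz(t,u,v,z),3))
print('side single',onz(s,429,260,.081),onz(s,181,195,.081),onz(s,505,272,.07))
a=t['c']['image'][110:300,120:470];b=s['c']['image'][130:310,160:520]
a=cv2.resize(a,None,fx=2.2,fy=2.2,interpolation=2);cv2.imwrite('pics/ta.png',a[:,:,::-1])
b=cv2.resize(b,None,fx=2.2,fy=2.2,interpolation=2);cv2.imwrite('pics/sa.png',b[:,:,::-1])
E
```

```text
smallstand [ 0.427 -0.206  0.01 ]
lstand [ 0.398 -0.369  0.01 ]
stray [ 0.398 -0.371  0.081]
Lcl knob [ 0.512 -0.473  0.134]
Scl knob [0.672 0.082 0.114]
Lt [0.546 0.026 0.07 ]
far [ 0.915 -0.794  0.07 ]
St [ 0.552 -0.143  0.05 ]
trav [ 0.648 -0.064  0.056]
tin [ 0.519 -0.305  0.022]
single [ 0.465 -0.061  0.081]
dull [ 0.777 -0.671  0.081]
dull223 [ 0.889 -0.1    0.081]
430 [ 0.686 -0.575  0.163]
side single [ 0.79994041 -0.67010551  0.081     ] [ 0.46158989 -0.07013442  0.081     ] [ 0.91777129 -0.78771708  0.07      ]
```

View pics/ta.png

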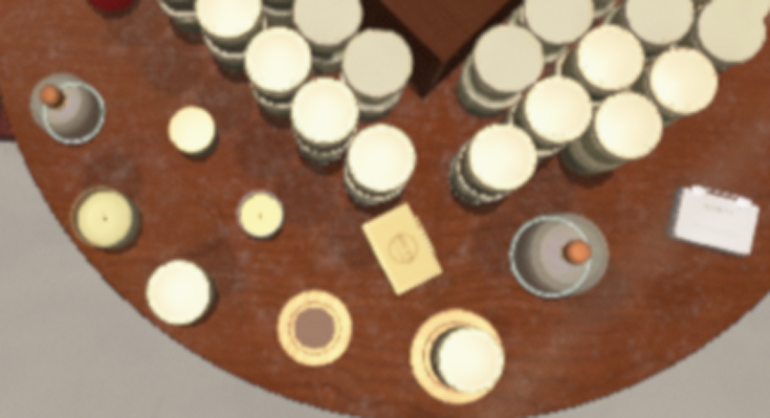

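View pics/sa.png

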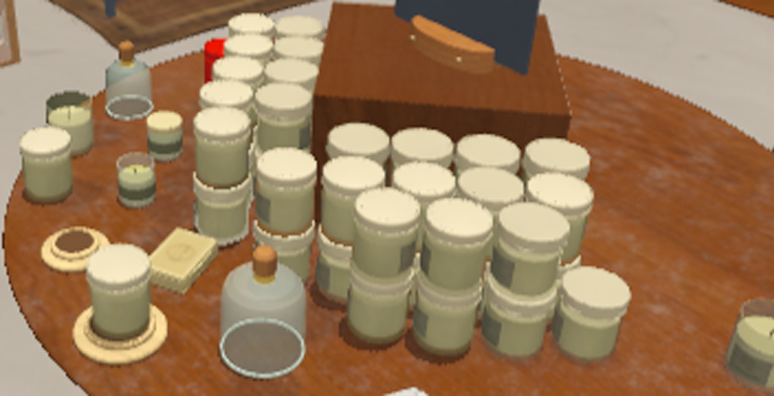

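The only reachable single jar is the one at (0.465,-0.063). The one-high jar in the right block and the far open candle are both beyond 1.0 m, so I leave them alone. Next I write a move helper and head out to look from close by.

```bash
cat >> h.py <<'E'
from scipy.spatial.transform import Rotation as Rn
def go(x,y,z,a=None):
    "normalised row to bring measured TCP to x,y,z with closing axis at angle a deg, tool down"
    s=read_state();R=np.array(s['tcp_rot'])
    if a is None: a=np.degrees(np.arctan2(R[1,1],R[0,1]))
    b=np.radians(a);Y=np.array([np.cos(b),np.sin(b),0]);Z=np.array([0,0,-1.]);G=np.c_[np.cross(Y,Z),Y,Z]
    d=R.T@(np.array([x,y,z])-s['position'])/.3
    r=Rn.from_matrix(R.T@G).as_rotvec(degrees=True)/45
    j=s['joint_positions']
    print('t%.1f'%s['time_s'],np.round(s['position'],4),'ya%.1f'%np.degrees(np.arctan2(R[1,1],R[0,1])),'op%.3f gf%.1f'%(s['opening'],s['grasp_force']),'F',np.round(s['force'],1),'j6 %.0f'%j[5],'ROW',np.round(d,3).tolist(),np.round(r,3).tolist())
E
python3 -c "
from h import *
go(.46,.30,.30,21)"
```

```text
t0.1 [0.2595 0.568  0.2468] ya65.4 op1.000 gf0.0 F [-0.6  0.7 -0.4] j6 -10 ROW [-0.979, -0.535, -0.177] [-0.002, 0.0, 0.987]
```

Emit:
step_arm(
  steps=[
    [-0.2,-0.1,-0.03,0,0,0.12,-1],
    [-0.979,-0.535,-0.177,0,0,0.987,-1],
    [-0.979,-0.535,-0.177,0,0,0.987,-1],
    [-0.979,-0.535,-0.177,0,0,0.987,-1],
    [-0.979,-0.535,-0.177,0,0,0.987,-1],
    [-0.979,-0.535,-0.177,0,0,0.987,-1],
    [-0.979,-0.535,-0.177,0,0,0.987,-1],
    [-0.979,-0.535,-0.177,0,0,0.987,-1],
  ],
)

```text
time_s: 0.82
position: [0.4575, 0.3029, 0.2999]
tcp_rot: [[-0.357, 0.934, -0.0], [0.934, 0.357, -0.0], [0.0, -0.0, -1.0]]
force: [0.4, -0.2, 0.2]
opening: 0.999
grasp_force: 0.0
```

```bash
python3 -c "
from h import *
go(.54,.01,.30,0)
go(.54,-.07,.30,0)"
```

```text
t0.8 [0.4575 0.3029 0.2999] ya20.9 op0.999 gf0.0 F [ 0.4 -0.2  0.2] j6 1 ROW [-1.01, -0.092, -0.0] [-0.001, 0.0, 0.465]
t0.8 [0.4575 0.3029 0.2999] ya20.9 op0.999 gf0.0 F [ 0.4 -0.2  0.2] j6 1 ROW [-1.259, -0.187, -0.0] [-0.001, 0.0, 0.465]
```

Emit:
step_arm(
  steps=[
    [-1,-0.09,0,0,0,0.465,-1],
    [-1,-0.09,0,0,0,0.465,-1],
    [-1,-0.09,0,0,0,0.465,-1],
    [-1,-0.09,0,0,0,0.465,-1],
    [-1,-0.09,0,0,0,0.465,-1],
    [-1,-0.09,0,0,0,0.465,-1],
    [-1,-0.09,0,0,0,0.465,-1],
    [-1,-0.09,0,0,0,0.465,-1],
  ],
)

```text
time_s: 1.48
position: [0.5413, 0.0092, 0.2997]
tcp_rot: [[0.004, 1.0, 0.002], [1.0, -0.004, -0.003], [-0.003, 0.002, -1.0]]
force: [0.2, 0.2, 0.4]
opening: 0.999
grasp_force: 0.0
```

Emit:
step_arm(
  steps=[
    [-0.3,0,0,0,0,0,-1],
    [-0.3,0,0,0,0,0,-1],
    [-0.3,0,0,0,0,0,-1],
    [-0.3,0,0,0,0,0,-1],
    [-0.3,0,0,0,0,0,-1],
  ],
)

```text
time_s: 1.9
position: [0.539, -0.0745, 0.2994]
tcp_rot: [[-0.0, 1.0, -0.001], [1.0, 0.0, 0.001], [0.001, -0.001, -1.0]]
force: [0.1, -0.2, 0.7]
opening: 1.002
grasp_force: 0.0
```

```bash
python3 -c "
from h import *
snap('wrist','w1')
go(.42,-.36,.30,-30)"
```

```text
t1.9 [ 0.539  -0.0737  0.2995] ya0.1 op0.998 gf0.0 F [-0.5  0.3 -0.4] j6 -20 ROW [-0.954, -0.399, -0.003] [-0.002, -0.001, 0.669]
```

View pics/w1.png

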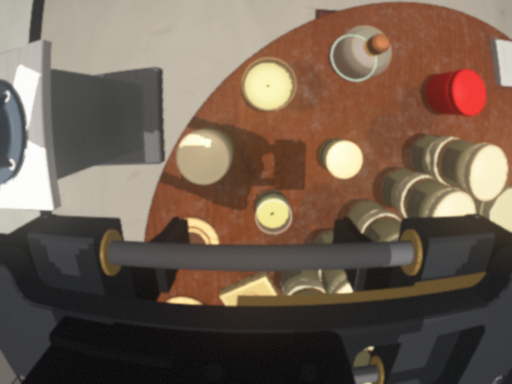

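View w1 shows the single jar at (205,156), the large tester at (269,85), the small tester at (272,213), the lidded travel candle at (343,159) and the small cloche knob at (378,44). Next is a view of the stands.

Emit:
step_arm(
  steps=[
    [-0.95,-0.4,0,0,0,0.67,-1],
    [-0.95,-0.4,0,0,0,0.67,-1],
    [-0.95,-0.4,0,0,0,0.67,-1],
    [-0.95,-0.4,0,0,0,0.67,-1],
    [-0.95,-0.4,0,0,0,0.67,-1],
    [-0.95,-0.4,0,0,0,0.67,-1],
    [-0.95,-0.4,0,0,0,0.67,-1],
    [-0.95,-0.4,0,0,0,0.67,-1],
  ],
)

```text
time_s: 2.62
position: [0.4193, -0.3629, 0.3]
tcp_rot: [[0.501, 0.865, 0.0], [0.865, -0.501, -0.003], [-0.002, 0.001, -1.0]]
force: [0.9, 0.4, -0.8]
opening: 1.001
grasp_force: 0.0
```

Emit:
step_arm(
  steps=[
    [-0.35,0.25,0,0,0,0,-1],
    [-0.35,0.25,0,0,0,0,-1],
    [-0.35,0.25,0,0,0,0,-1],
    [-0.35,0.25,0,0,0,0,-1],
    [-0.35,0.25,0,0,0,0,-1],
  ],
)

```text
time_s: 3.03
position: [0.4333, -0.4892, 0.2988]
tcp_rot: [[0.501, 0.866, 0.0], [0.866, -0.501, 0.001], [0.001, -0.0, -1.0]]
force: [0.5, 0.6, 0.1]
opening: 0.998
grasp_force: 0.0
```

```bash
python3 -c "
from h import *
snap('wrist','w2')
go(.4,-.37,.25,-43)"
```

```text
t3.1 [ 0.4331 -0.4871  0.2989] ya-30.0 op0.998 gf0.0 F [ 0.2  0.3 -1. ] j6 -28 ROW [0.283, -0.29, 0.164] [-0.003, -0.002, 0.289]
```

View pics/w2.png

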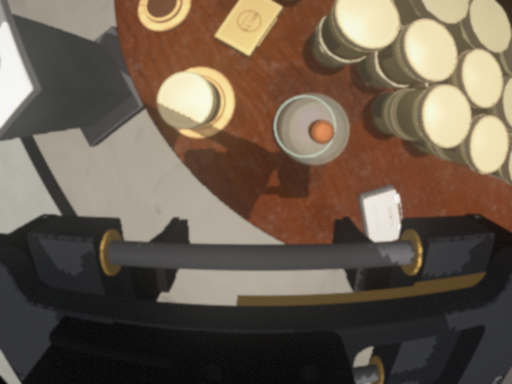

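View w2 shows the stray lid at (186,99) with its stand flange behind it, the large cloche knob at (321,131), the small stand at (162,10) and the tin at (248,25). I'll fit circles to masks.

```bash
cat >> h.py <<'E'
def fit(P):
    A=np.c_[2*P[:,:2],np.ones(len(P))];k=np.ones(len(P),bool)
    for _ in range(4):
        c=np.linalg.lstsq(A[k],(P[k,:2]**2).sum(1),rcond=None)[0];r=np.sqrt(c[2]+c[0]**2+c[1]**2)
        e=abs(np.hypot(*(P[:,:2]-c[:2]).T)-r);k=e<max(.0015,1.5*np.median(e))
    return np.round([c[0],c[1],2*r],4),k.mean().round(2)
def blob(d,u,v,z,tol=14,out=None,hsv=False):
    "flood fill from the seed, convex hull of the region cast onto plane z, circle fit (x,y,diameter)"
    im=cv2.GaussianBlur(d['c']['image'],(3,3),0)
    m=np.zeros((386,514),np.uint8)
    cv2.floodFill(im.copy(),m,(u,v),0,(tol,)*3,(tol,)*3,4|(255<<8)|cv2.FLOODFILL_MASK_ONLY|cv2.FLOODFILL_FIXED_RANGE)
    cs,_=cv2.findContours(m[1:-1,1:-1],0,1);h=cv2.convexHull(max(cs,key=cv2.contourArea))[:,0]
    h=np.vstack([np.linspace(a,b,6)[:-1] for a,b in zip(h,np.roll(h,-1,0))])
    return fit(np.array([onz(d,p[0],p[1],z) for p in h])),len(h)
E
python3 - <<'E'
from h import *
a=load('w1');b=load('w2')
for n,d,u,v,z in [('single',a,205,156,.081),('trav',a,343,159,.056),('Lt wax',a,265,90,.06),('St wax',a,266,214,.045),('Sknob',a,378,42,.114),('stray',b,186,99,.099),('Lknob',b,321,130,.134)]:
    print(n,[blob(d,u,v,z,t) for t in (25,45,60)])
    print(d['c']['image'][v,u])
t=load('top0')
for n,u,v,z in [('single',202,243,.081),('trav',207,169,.056),('stray',333,274,.099),('Lknob',382,225,.134),('Sknob',143,154,.114),('St',234,208,.045),('Lt',164,210,.06)]: print('top',n,blob(t,u,v,z,40))
E
```

```text
single [((array([ 0.4672, -0.0557,  0.0642]), np.float64(1.0)), 155), ((array([ 0.4674, -0.0554,  0.0666]), np.float64(1.0)), 160), ((array([ 0.4676, -0.0552,  0.0686]), np.float64(1.0)), 170)]
[192 172 137]
trav [((array([ 0.6488, -0.0608,  0.0443]), np.float64(1.0)), 105), ((array([ 0.6492, -0.0613,  0.0469]), np.float64(1.0)), 115), ((array([ 0.6494, -0.0615,  0.0482]), np.float64(1.0)), 120)]
[254 251 216]
Lt wax [((array([0.5475, 0.0312, 0.0511]), np.float64(1.0)), 130), ((array([0.5476, 0.0316, 0.056 ]), np.float64(1.0)), 145), ((array([0.5477, 0.0316, 0.0576]), np.float64(1.0)), 130)]
[252 247 192]
St wax [((array([ 0.5552, -0.1385,  0.0418]), np.float64(0.83)), 105), ((array([ 0.5555, -0.1391,  0.0429]), np.float64(0.98)), 110), ((array([ 0.5555, -0.1391,  0.0442]), np.float64(1.0)), 120)]
[243 233 151]
Sknob [((array([0.6758, 0.0848, 0.0128]), np.float64(1.0)), 50), ((array([0.6611, 0.077 , 0.0493]), np.float64(0.86)), 65), ((array([0.6569, 0.07  , 0.0662]), np.float64(0.56)), 110)]
[213 135  87]
stray [((array([ 0.4024, -0.3692,  0.0607]), np.float64(0.91)), 115), ((array([ 0.4026, -0.3687,  0.0626]), np.float64(0.89)), 130), ((array([ 0.4025, -0.3687,  0.0643]), np.float64(0.89)), 125)]
[249 248 219]
Lknob [((array([ 0.5146, -0.4743,  0.0148]), np.float64(1.0)), 65), ((array([ 0.5147, -0.4744,  0.018 ]), np.float64(1.0)), 75), ((array([ 0.5068, -0.4673,  0.0504]), np.float64(0.57)), 120)]
[224 144  92]
top single ((array([ 0.4664, -0.0573,  0.0609]), np.float64(0.98)), 85)
top trav ((array([ 0.6489, -0.0634,  0.0445]), np.float64(1.0)), 85)
top stray ((array([ 0.4009, -0.3694,  0.0621]), np.float64(0.94)), 105)
top Lknob ((array([ 0.5144, -0.476 ,  0.0172]), np.float64(1.0)), 65)
top Sknob ((array([0.6768, 0.0876, 0.0212]), np.float64(1.0)), 50)
top St ((array([ 0.5543, -0.1431,  0.0426]), np.float64(1.0)), 75)
top Lt ((array([0.5468, 0.0309, 0.0544]), np.float64(1.0)), 85)
```

```bash
python3 -c "
from h import *
go(.402,-.369,.18,-43)"
```

```text
t3.1 [ 0.4331 -0.4871  0.2989] ya-30.0 op0.998 gf0.0 F [ 0.2  0.3 -1. ] j6 -28 ROW [0.289, -0.286, 0.397] [-0.003, -0.002, 0.289]
```

Emit:
step_arm(
  steps=[
    [0.29,-0.286,0.2,0,0,0.289,-1],
    [0.29,-0.286,0.3,0,0,0.289,-1],
    [0.29,-0.286,0.397,0,0,0.289,-1],
    [0.29,-0.286,0.397,0,0,0.289,-1],
    [0.29,-0.286,0.397,0,0,0.289,-1],
    [0.29,-0.286,0.397,0,0,0.289,-1],
    [0.29,-0.286,0.397,0,0,0.289,-1],
    [0.29,-0.286,0.397,0,0,0.289,-1],
  ],
)

```text
time_s: 3.75
position: [0.4033, -0.3717, 0.1826]
tcp_rot: [[0.682, 0.731, 0.003], [0.731, -0.682, -0.004], [-0.001, 0.005, -1.0]]
force: [-0.7, -0.3, -0.2]
opening: 0.995
grasp_force: 0.0
```

```bash
python3 -c "
from h import *
go(.402,-.369,.083,-43)"
```

```text
t3.8 [ 0.4033 -0.3717  0.1826] ya-43.0 op0.995 gf0.0 F [-0.7 -0.3 -0.2] j6 -11 ROW [0.004, -0.011, 0.332] [0.006, 0.001, -0.0]
```

Emit:
step_arm(
  steps=[
    [0.004,-0.005,0.06,0,0,0,-1],
    [0.004,-0.005,0.13,0,0,0,-1],
    [0.004,-0.005,0.2,0,0,0,-1],
    [0.004,-0.005,0.27,0,0,0,-1],
    [0.004,-0.005,0.31,0,0,0,-1],
    [0.004,-0.005,0.33,0,0,0,-1],
    [0.004,-0.005,0.33,0,0,0,-1],
  ],
)

```text
time_s: 4.33
position: [0.4018, -0.3697, 0.0815]
tcp_rot: [[0.683, 0.73, 0.001], [0.73, -0.683, -0.001], [-0.0, 0.001, -1.0]]
force: [-0.3, 0.1, 0.5]
opening: 0.997
grasp_force: 0.0
```

Emit:
step_arm(
  steps=[
    [0,0,0,0,0,0,0.3],
    [0,0,0,0,0,0,0.6],
    [0,0,0,0,0,0,1],
    [0,0,0,0,0,0,1],
    [0,0,0,0,0,0,1],
    [0,0,0,0,0,0,1],
    [0,0,0,0,0,0,1],
    [0,0,0,0,0,0,1],
  ],
)

```text
time_s: 5.0
position: [0.4018, -0.3691, 0.0827]
tcp_rot: [[0.683, 0.731, 0.001], [0.731, -0.683, -0.002], [-0.0, 0.002, -1.0]]
force: [-0.2, -0.5, 5.7]
opening: 0.776
grasp_force: 30.0
```

```bash
python3 -c "
from h import *
go(.402,-.369,.2,-43)"
```

```text
t5.0 [ 0.4018 -0.3691  0.0827] ya-43.1 op0.776 gf30.0 F [-0.2 -0.5  5.7] j6 -11 ROW [0.001, 0.001, -0.391] [0.003, 0.001, -0.001]
```

Emit:
step_arm(
  steps=[
    [0,0,-0.03,0,0,0,1],
    [0,0,-0.1,0,0,0,1],
    [0,0,-0.2,0,0,0,1],
    [0,0,-0.3,0,0,0,1],
    [0,0,-0.4,0,0,0,1],
    [0,0,-0.47,0,0,0,1],
    [0,0,-0.5,0,0,0,1],
    [0,0,-0.5,0,0,0,1],
  ],
)

```text
time_s: 5.67
position: [0.4018, -0.369, 0.2337]
tcp_rot: [[0.683, 0.731, 0.002], [0.731, -0.683, -0.003], [-0.001, 0.004, -1.0]]
force: [0.6, 0.4, -3.3]
opening: 0.774
grasp_force: 30.0
```

```bash
python3 -c "
from h import *
snap('wrist','w3')
d=load('w3')
go(.46,-.11,.232,-15)"
```

```text
t5.7 [ 0.4011 -0.3681  0.2319] ya-43.1 op0.775 gf30.0 F [-0.5  0.4 -3.1] j6 -11 ROW [0.763, -0.444, -0.001] [0.001, 0.0, -0.624]
```

View pics/w3.png

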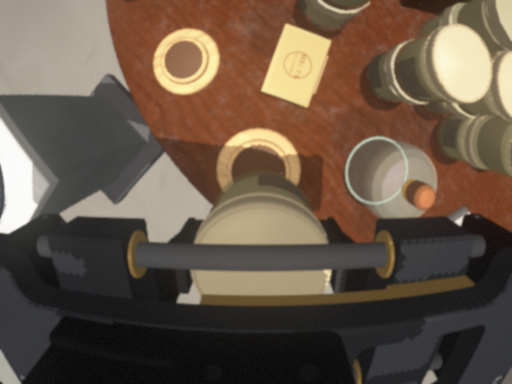

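The jar is lifted cleanly. The small stand is at (186,62) and the large stand at (258,165). I'll carry the jar to the single jar.

Emit:
step_arm(
  steps=[
    [0.06,-0.035,0,0,0,-0.06,1],
    [0.16,-0.09,0,0,0,-0.16,1],
    [0.28,-0.16,0,0,0,-0.28,1],
    [0.4,-0.23,0,0,0,-0.4,1],
    [0.52,-0.3,0,0,0,-0.5,1],
    [0.64,-0.37,0,0,0,-0.6,1],
    [0.72,-0.42,0,0,0,-0.624,1],
    [0.763,-0.444,0,0,0,-0.624,1],
  ],
)

```text
time_s: 6.38
position: [0.4581, -0.1056, 0.2293]
tcp_rot: [[0.255, 0.967, -0.006], [0.967, -0.255, 0.004], [0.003, -0.007, -1.0]]
force: [0.2, -0.5, -2.6]
opening: 0.78
grasp_force: 30.0
```

```bash
python3 - <<'E'
from h import *
go(.467,-.0555,.19,-8)
d=load('w3');im=d['c']['image'].astype(int)
# flange: pale wood vs. dark table; hull outline on z=.01
hsv=cv2.cvtColor(d['c']['image'],cv2.COLOR_RGB2HSV)
print(hsv[62,160],hsv[62,186],hsv[140,258],hsv[30,250])
m=((hsv[...,2]>150)&(hsv[...,1]>50)).astype(np.uint8)
m[215:]=0
cs,_=cv2.findContours(m,0,1)
for c in cs:
    if cv2.contourArea(c)>500:
        P=np.array([onz(d,*p,.01) for p in c[:,0]]);print(c[:,0].mean(0),fit(P))
E
```

```text
t6.4 [ 0.4581 -0.1056  0.2293] ya-14.8 op0.780 gf30.0 F [ 0.2 -0.5 -2.6] j6 -12 ROW [0.169, -0.013, 0.132] [-0.009, -0.004, -0.151]
[ 20 104 245] [ 12 113 154] [ 18 114 231] [  9 118 123]
[259.5        210.41139241] (array([ 0.3357, -0.438 ,  0.1108]), np.float64(0.63))
[419.11654135 185.45864662] (array([ 0.5491, -0.5384,  0.0604]), np.float64(0.61))
[257.33716475 154.99233716] (array([ 0.4022, -0.3646,  0.101 ]), np.float64(0.59))
[505.16774194  79.27096774] (array([ 0.8003, -0.5303,  0.0933]), np.float64(0.59))
[186.62051282  60.97948718] (array([ 0.4294, -0.2054,  0.0858]), np.float64(0.97))
[296.33333333  65.26754386] (array([ 0.5213, -0.3002,  0.0949]), np.float64(0.63))
[461.25101215  54.80566802] (array([ 0.7249, -0.4463,  0.1193]), np.float64(0.57))
```

Emit:
step_arm(
  steps=[
    [0.04,0,0.03,0,0,-0.03,1],
    [0.09,-0.005,0.07,0,0,-0.08,1],
    [0.14,-0.01,0.1,0,0,-0.13,1],
    [0.169,-0.013,0.132,0,0,-0.151,1],
    [0.169,-0.013,0.132,0,0,-0.151,1],
    [0.169,-0.013,0.132,0,0,-0.151,1],
    [0.169,-0.013,0.132,0,0,-0.151,1],
  ],
)

```text
time_s: 6.97
position: [0.4693, -0.0606, 0.1914]
tcp_rot: [[0.143, 0.99, -0.002], [0.99, -0.143, 0.0], [0.0, -0.002, -1.0]]
force: [-0.5, -0.1, -1.7]
opening: 0.78
grasp_force: 30.0
```

```bash
python3 -c "
from h import *
snap('side','s3')
go(.467,-.056,.148,-8)"
```

```text
t7.0 [ 0.4696 -0.0609  0.1918] ya-8.2 op0.777 gf30.0 F [ 0.7  0.7 -2.3] j6 -13 ROW [0.015, -0.011, 0.146] [-0.0, 0.0, -0.005]
```

Emit:
step_arm(
  steps=[
    [0.015,-0.011,0.04,0,0,0,1],
    [0.015,-0.011,0.08,0,0,0,1],
    [0.015,-0.011,0.11,0,0,0,1],
    [0.015,-0.011,0.13,0,0,0,1],
    [0.015,-0.011,0.14,0,0,0,1],
    [0.015,-0.011,0.146,0,0,0,1],
    [0.015,-0.011,0.146,0,0,0,1],
  ],
)

```text
time_s: 7.6
position: [0.4671, -0.0556, 0.1482]
tcp_rot: [[0.143, 0.99, 0.0], [0.99, -0.143, -0.0], [-0.0, 0.0, -1.0]]
force: [-0.2, -0.3, -2.8]
opening: 0.775
grasp_force: 30.0
```

```bash
python3 -c "
from h import *
go(.467,-.056,.144,-8)"
```

```text
t7.6 [ 0.4671 -0.0556  0.1482] ya-8.2 op0.775 gf30.0 F [-0.2 -0.3 -2.8] j6 -12 ROW [-0.001, -0.0, 0.014] [0.0, 0.0, -0.005]
```

Emit:
step_arm(
  steps=[
    [0,0,0.003,0,0,0,1],
    [0,0,0.006,0,0,0,1],
    [0,0,0.008,0,0,0,1],
    [0,0,0.01,0,0,0,1],
    [0,0,0.01,0,0,0,1],
  ],
)

```text
time_s: 8.02
position: [0.4672, -0.0554, 0.1458]
tcp_rot: [[0.142, 0.99, 0.001], [0.99, -0.142, -0.0], [-0.0, 0.001, -1.0]]
force: [-1.3, 0.4, 1.1]
opening: 0.779
grasp_force: 30.0
```

Emit:
step_arm(
  steps=[
    [0,0,0.001,0,0,0,0.45],
    [0,0,0.001,0,0,0,0],
    [0,0,0.001,0,0,0,-0.5],
    [0,0,0.001,0,0,0,-1],
    [0,0,0.001,0,0,0,-1],
    [0,0,0.001,0,0,0,-1],
  ],
)

```text
time_s: 8.52
position: [0.4673, -0.0554, 0.1451]
tcp_rot: [[0.142, 0.99, 0.001], [0.99, -0.142, -0.0], [-0.0, 0.001, -1.0]]
force: [0.5, -0.5, -0.4]
opening: 0.921
grasp_force: 0.0
```

Emit:
step_arm(
  steps=[
    [0,0,-0.06,0,0,0,-1],
    [0,0,-0.15,0,0,0,-1],
    [0,0,-0.25,0,0,0,-1],
    [0,0,-0.35,0,0,0,-1],
    [0,0,-0.42,0,0,0,-1],
    [0,0,-0.42,0,0,0,-1],
  ],
)

```text
time_s: 9.02
position: [0.4697, -0.0562, 0.2752]
tcp_rot: [[0.142, 0.99, 0.01], [0.99, -0.142, -0.003], [-0.002, 0.01, -1.0]]
force: [0.1, -1.4, 0.6]
opening: 1.003
grasp_force: 0.0
```

```bash
python3 - <<'E'
from h import *
snap('side','s4');snap('top','t4')
d=load('s4');cv2.imwrite('pics/s4c.png',cv2.resize(d['c']['image'][120:300,140:330],None,fx=3,fy=3)[:,:,::-1])
print('stray',[blob(load('t4'),198,246,.163,k) for k in(30,45)])
go(.5475,.0315,.2,-25)
E
```

```text
stray [((array([ 0.4666, -0.0718,  0.0612]), np.float64(0.61)), 95), ((array([ 0.4799, -0.0598,  0.0963]), np.float64(0.56)), 70)]
t9.1 [ 0.4672 -0.0554  0.2715] ya-8.2 op1.007 gf0.0 F [ 0.1 -0.3 -0.2] j6 -12 ROW [0.325, 0.223, 0.239] [0.003, 0.0, 0.374]
```

View pics/s4c.png

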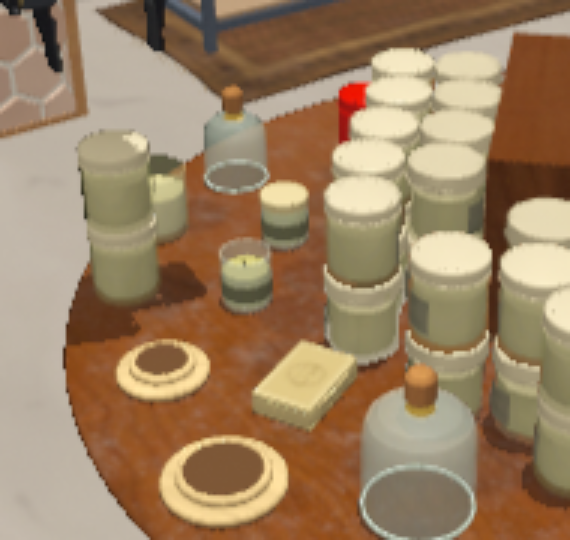

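The stray is stacked upright. I'll check the alignment numerically and fit both stands from the top and side views.

```bash
python3 - <<'E'
from h import *
for f,rois in (('t4',[(235,235,290,285),(300,245,355,300)]),('s4',[(175,225,214,256),(190,262,240,296)])):
    d=load(f);hsv=cv2.cvtColor(d['c']['image'],cv2.COLOR_RGB2HSV)
    m=((hsv[...,2]>150)&(hsv[...,1]>50)).astype(np.uint8)
    for a,b,c,e in rois:
        k=np.zeros_like(m);k[b:e,a:c]=m[b:e,a:c]
        cs,_=cv2.findContours(k,0,1);q=max(cs,key=cv2.contourArea)[:,0]
        print(f,fit(np.array([onz(d,*p,.01) for p in q])))
d=load('s4');c=d['c'];T=np.linalg.inv(c['world_from_camera']);f=192/np.tan(np.radians(c['vertical_fov'])/2)
for z in(.081,.163):
    p=T@[.4672,-.0554,z,1];print('px',c['cx']+f*p[0]/p[2],c['cy']+f*p[1]/p[2])
im=c['image'].astype(int)
for v in(178,185,203,210): 
    r=np.where((im[v,160:200].sum(1)>300))[0]+160;print(v,r.min(),r.max())
    print(im[v,160:200,0])
E
```

```text
t4 (array([ 0.4286, -0.2051,  0.0875]), np.float64(0.95))
t4 (array([ 0.3993, -0.3676,  0.1068]), np.float64(0.98))
s4 (array([ 0.4277, -0.2076,  0.0914]), np.float64(0.63))
s4 (array([ 0.3954, -0.3647,  0.1145]), np.float64(0.63))
px 180.48598844345906 192.36151549579475
px 177.8760865106247 167.38776993219457
178 160 199
[189 189 189 189 190 189 185 102 156 159 161 168 170 169 165 164 164 165
 169 167 163 163 159 156 154 151 150 149 138 129 139 153 207 204 148 149
 154 162 167 165]
185 160 199
[190 190 190 190 190 190 189 162  99 134 138 140 141 144 145 147 147 147
 147 145 142 138 135 134 133 129 126 124 120 119 165 196 204 205 203 201
 200 198 182 161]
203 160 191
[192 192 192 191 191 191 191 191 191 188 108 146 151 157 164 167 164 166
 170 170 163 169 167 165 161 153 154 152 143 137 128 121 136 148 148 147
 146 146 146 145]
210 160 191
[192 193 193 193 193 192 192 190 128 142 121 114 136 138 139 141 141 141
 141 140 140 139 138 135 134 133 132 132 130 128 123 118 103  91  89  89
  90  92  93  91]
```

Emit:
step_arm(
  steps=[
    [0.325,0.223,0,0,0,0.374,-1],
    [0.325,0.223,0,0,0,0.374,-1],
    [0.325,0.223,0,0,0,0.374,-1],
    [0.325,0.223,0.1,0,0,0.374,-1],
    [0.325,0.223,0.2,0,0,0.374,-1],
    [0.325,0.223,0.3,0,0,0.374,-1],
    [0.325,0.223,0.35,0,0,0.374,-1],
    [0.325,0.223,0.35,0,0,0.374,-1],
  ],
)

```text
time_s: 9.78
position: [0.5429, 0.0323, 0.1603]
tcp_rot: [[0.423, 0.906, -0.013], [0.906, -0.423, 0.002], [-0.004, -0.012, -1.0]]
force: [0.2, 0.4, -0.3]
opening: 1.0
grasp_force: 0.0
```

```bash
python3 -c "
from h import *
go(.5475,.0315,.057,-25)"
```

```text
t9.8 [0.5429 0.0323 0.1603] ya-25.0 op1.000 gf0.0 F [ 0.2  0.4 -0.3] j6 17 ROW [0.005, 0.019, 0.344] [-0.015, 0.005, -0.0]
```

Emit:
step_arm(
  steps=[
    [0,0,0,0,0,0,-1],
    [0,0,0,0,0,0,-1],
    [0,0,0,0,0,0,-1],
  ],
)

```text
time_s: 10.03
position: [0.5479, 0.0314, 0.1669]
tcp_rot: [[0.423, 0.906, 0.002], [0.906, -0.423, -0.0], [0.001, 0.002, -1.0]]
force: [-0.0, -0.8, 0.2]
opening: 1.005
grasp_force: 0.0
```

```bash
python3 -c "
from h import *
go(.5475,.0315,.057,-25)"
```

```text
t10.0 [0.5479 0.0314 0.1669] ya-25.0 op1.005 gf0.0 F [-0.  -0.8  0.2] j6 17 ROW [-0.001, -0.002, 0.366] [0.003, -0.001, -0.001]
```

Emit:
step_arm(
  steps=[
    [0,0,0.08,0,0,0,-1],
    [0,0,0.16,0,0,0,-1],
    [0,0,0.24,0,0,0,-1],
    [0,0,0.32,0,0,0,-1],
    [0,0,0.366,0,0,0,-1],
    [0,0,0.366,0,0,0,-1],
    [0,0,0.366,0,0,0,-1],
  ],
)

```text
time_s: 10.62
position: [0.5476, 0.0315, 0.0567]
tcp_rot: [[0.423, 0.906, 0.001], [0.906, -0.423, -0.0], [0.0, 0.001, -1.0]]
force: [-0.7, -0.1, 0.5]
opening: 1.001
grasp_force: 0.0
```

Emit:
step_arm(
  steps=[
    [0,0,0,0,0,0,0.3],
    [0,0,0,0,0,0,0.6],
    [0,0,0,0,0,0,1],
    [0,0,0,0,0,0,1],
    [0,0,0,0,0,0,1],
    [0,0,0,0,0,0,1],
    [0,0,0,0,0,0,1],
  ],
)

```text
time_s: 11.2
position: [0.5478, 0.0315, 0.0572]
tcp_rot: [[0.423, 0.906, 0.002], [0.906, -0.423, -0.0], [0.001, 0.002, -1.0]]
force: [-0.4, 0.0, 5.8]
opening: 0.762
grasp_force: 30.0
```

Emit:
step_arm(
  steps=[
    [0,0,-0.03,0,0,0,1],
    [0,0,-0.1,0,0,0,1],
    [0,0,-0.22,0,0,0,1],
    [0,0,-0.34,0,0,0,1],
    [0,0,-0.46,0,0,0,1],
    [0,0,-0.58,0,0,0,1],
    [0,0,-0.66,0,0,0,1],
    [0,0,-0.7,0,0,0,1],
  ],
)

```text
time_s: 11.87
position: [0.5481, 0.0316, 0.2703]
tcp_rot: [[0.423, 0.906, 0.006], [0.906, -0.423, -0.001], [0.002, 0.006, -1.0]]
force: [0.7, -0.1, -2.8]
opening: 0.762
grasp_force: 30.0
```

```bash
python3 -c "
from h import *
go(.5475,-.12,.26,-25)
go(.45,-.35,.25,-43)"
```

```text
t11.9 [0.5481 0.0316 0.2703] ya-25.0 op0.762 gf30.0 F [ 0.7 -0.1 -2.8] j6 17 ROW [-0.459, 0.212, 0.035] [0.007, -0.002, -0.0]
t11.9 [0.5481 0.0316 0.2703] ya-25.0 op0.762 gf30.0 F [ 0.7 -0.1 -2.8] j6 17 ROW [-1.291, 0.241, 0.067] [0.007, -0.003, 0.4]
```

Emit:
step_arm(
  steps=[
    [-0.1,0.02,0,0,0,0.03,1],
    [-0.22,0.04,0,0,0,0.06,1],
    [-0.35,0.065,0,0,0,0.1,1],
    [-0.48,0.09,0,0,0,0.15,1],
    [-0.61,0.11,0,0,0,0.2,1],
    [-0.74,0.13,0,0,0,0.25,1],
    [-0.87,0.16,0.01,0,0,0.3,1],
    [-0.95,0.18,0.02,0,0,0.33,1],
  ],
)

```text
time_s: 12.53
position: [0.474, -0.2528, 0.2603]
tcp_rot: [[0.644, 0.765, -0.0], [0.765, -0.644, -0.002], [-0.001, 0.001, -1.0]]
force: [-0.6, -0.3, -2.8]
opening: 0.762
grasp_force: 30.0
```

```bash
python3 -c "
from h import *
go(.45,-.42,.25,-43)"
```

```text
t12.5 [ 0.474  -0.2528  0.2603] ya-40.1 op0.762 gf30.0 F [-0.6 -0.3 -2.8] j6 0 ROW [-0.478, 0.298, 0.035] [0.001, 0.002, 0.065]
```

```bash
python3 -c "
from h import *
go(.335,-.435,.25,-43)"
```

```text
t12.5 [ 0.474  -0.2528  0.2603] ya-40.1 op0.762 gf30.0 F [-0.6 -0.3 -2.8] j6 0 ROW [-0.763, 0.037, 0.035] [0.001, 0.002, 0.065]
```

Emit:
step_arm(
  steps=[
    [-0.1,0,0.035,0,0,0.065,1],
    [-0.22,0.01,0.035,0,0,0.065,1],
    [-0.35,0.02,0.035,0,0,0.065,1],
    [-0.48,0.03,0.035,0,0,0.065,1],
    [-0.6,0.037,0.035,0,0,0.065,1],
    [-0.7,0.037,0.035,0,0,0.065,1],
    [-0.763,0.037,0.035,0,0,0.065,1],
    [-0.763,0.037,0.035,0,0,0.065,1],
  ],
)

```text
time_s: 13.2
position: [0.3345, -0.4354, 0.2496]
tcp_rot: [[0.683, 0.731, -0.001], [0.731, -0.683, -0.001], [-0.002, 0.0, -1.0]]
force: [0.0, 0.2, -1.7]
opening: 0.764
grasp_force: 30.0
```

```bash
cat >> h.py <<'E'
def stands(f,box,z=.01,vmin=150):
    d=load(f);hsv=cv2.cvtColor(d['c']['image'],cv2.COLOR_RGB2HSV)
    a,b,c,e=box;m=((hsv[...,2]>vmin)&(hsv[...,1]>50)).astype(np.uint8);k=np.zeros_like(m);k[b:e,a:c]=m[b:e,a:c]
    cs,_=cv2.findContours(k,0,1)
    for q in cs:
        if cv2.contourArea(q)>800: print(q[:,0].mean(0).round(),fit(np.array([onz(d,*p,z) for p in q[:,0]])))
E
python3 -c "
from h import *
snap('wrist','w5');stands('w5',(0,0,512,200))
go(.40,-.368,.15,-43)"
```

```text
[420. 108.] (array([ 0.563 , -0.5199,  0.0596]), np.float64(0.6))
[260.  95.] (array([ 0.3993, -0.367 ,  0.1067]), np.float64(0.91))
[295.  12.] (array([ 0.509 , -0.3116,  0.0641]), np.float64(0.67))
[192.  10.] (array([ 0.4236, -0.2103,  0.0743]), np.float64(0.59))
t13.2 [ 0.3357 -0.4332  0.2494] ya-43.0 op0.760 gf30.0 F [ 0.7  0.1 -2.1] j6 -21 ROW [0.305, 0.009, 0.332] [-0.001, -0.001, -0.0]
```

View pics/w5.png

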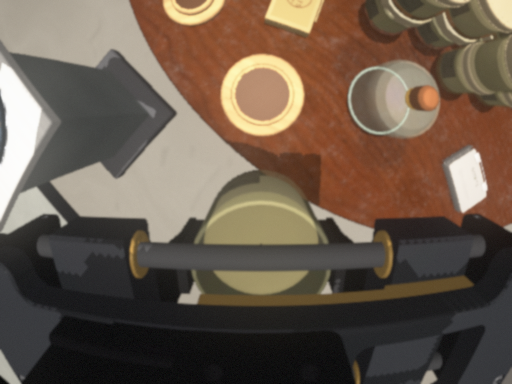

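The large stand shows clearly at (262,95), giving (0.3993,-0.367) with diameter 106.7 mm, which fits.

Emit:
step_arm(
  steps=[
    [0.08,0,0,0,0,0,1],
    [0.18,0.005,0.05,0,0,0,1],
    [0.27,0.008,0.12,0,0,0,1],
    [0.303,0.008,0.2,0,0,0,1],
    [0.303,0.008,0.3,0,0,0,1],
    [0.303,0.008,0.4,0,0,0,1],
    [0.303,0.008,0.45,0,0,0,1],
    [0.303,0.008,0.45,0,0,0,1],
  ],
)

```text
time_s: 13.92
position: [0.3997, -0.3631, 0.1113]
tcp_rot: [[0.678, 0.735, -0.005], [0.735, -0.678, 0.008], [0.002, -0.009, -1.0]]
force: [-0.1, 0.6, -2.6]
opening: 0.764
grasp_force: 30.0
```

Emit:
step_arm(
  steps=[
    [0,0,0,0,0,0,1],
    [0,0,0,0,0,0,1],
    [0,0,0,0,0,0,1],
  ],
)

```text
time_s: 14.17
position: [0.4017, -0.3678, 0.1162]
tcp_rot: [[0.679, 0.734, 0.002], [0.734, -0.679, -0.002], [-0.0, 0.003, -1.0]]
force: [-0.7, -0.2, -1.2]
opening: 0.764
grasp_force: 30.0
```

```bash
python3 -c "
from h import *
go(.3995,-.3672,.076,-43)"
```

```text
t14.2 [ 0.4017 -0.3678  0.1162] ya-42.8 op0.764 gf30.0 F [-0.7 -0.2 -1.2] j6 -11 ROW [-0.003, -0.007, 0.134] [0.004, 0.001, 0.005]
```

Emit:
step_arm(
  steps=[
    [-0.003,-0.007,0.04,0,0,0,1],
    [-0.003,-0.007,0.08,0,0,0,1],
    [-0.003,-0.007,0.11,0,0,0,1],
    [-0.003,-0.007,0.125,0,0,0,1],
    [-0.003,-0.007,0.13,0,0,0,1],
    [-0.003,-0.007,0.135,0,0,0,1],
    [-0.003,-0.007,0.138,0,0,0,1],
    [-0.003,-0.007,0.138,0,0,0,1],
  ],
)

```text
time_s: 14.83
position: [0.3986, -0.3666, 0.0752]
tcp_rot: [[0.679, 0.734, 0.0], [0.734, -0.679, -0.001], [-0.0, 0.001, -1.0]]
force: [-3.0, 1.2, 7.5]
opening: 0.767
grasp_force: 30.0
```

Contact. Release and rise.

Emit:
step_arm(
  steps=[
    [0,0,0,0,0,0,0.45],
    [0,0,0,0,0,0,0],
    [0,0,0,0,0,0,-0.5],
    [0,0,0,0,0,0,-1],
    [0,0,0,0,0,0,-1],
    [0,0,0,0,0,0,-1],
    [0,0,0,0,0,0,-1],
  ],
)

```text
time_s: 15.42
position: [0.399, -0.3668, 0.0735]
tcp_rot: [[0.679, 0.734, 0.001], [0.734, -0.679, -0.001], [-0.0, 0.001, -1.0]]
force: [1.5, 0.4, -0.2]
opening: 0.961
grasp_force: 0.0
```

Emit:
step_arm(
  steps=[
    [0,0,-0.05,0,0,0,-1],
    [0,0,-0.15,0,0,0,-1],
    [0,0,-0.27,0,0,0,-1],
    [0,0,-0.4,0,0,0,-1],
    [0,0,-0.5,0,0,0,-1],
    [0,0,-0.6,0,0,0,-1],
    [0,0,-0.65,0,0,0,-1],
    [0,0,-0.65,0,0,0,-1],
  ],
)

```text
time_s: 16.08
position: [0.4002, -0.3683, 0.2724]
tcp_rot: [[0.679, 0.734, 0.005], [0.734, -0.679, -0.007], [-0.002, 0.009, -1.0]]
force: [-0.0, -0.9, -0.4]
opening: 0.999
grasp_force: 0.0
```

```bash
python3 - <<'E'
from h import *
snap('top','t6');snap('wrist','w6')
t=load('t6')
print('Lt',[blob(t,u,275,.078,k) for u in(328,336) for k in(25,45)])
stands('t6',(295,240,360,305))
go(.555,-.1395,.25,30)
E
```

```text
Lt [((array([ 0.4089, -0.354 ,  0.0926]), np.float64(0.54)), 70), ((array([ 0.4073, -0.356 ,  0.0949]), np.float64(0.69)), 90), ((array([ 0.3851, -0.3948,  0.3125]), np.float64(0.66)), 50), ((array([ 0.269 , -0.2955,  0.634 ]), np.float64(0.65)), 65)]
t16.2 [ 0.3986 -0.3663  0.2683] ya-42.8 op1.000 gf0.0 F [-0.5  0.3 -0.2] j6 -12 ROW [0.909, -0.131, 0.061] [0.001, 0.001, -1.618]
```

Emit:
step_arm(
  steps=[
    [0.9,-0.13,0,0,0,-0.9,-1],
    [0.9,-0.13,0,0,0,-0.9,-1],
    [0.9,-0.13,0,0,0,-0.9,-1],
    [0.9,-0.13,0,0,0,-0.9,-1],
    [0.9,-0.13,0,0,0,-0.9,-1],
    [0.9,-0.13,0,0,0,-0.9,-1],
    [0.9,-0.13,0,0,0,-0.9,-1],
    [0.9,-0.13,0,0,0,-0.9,-1],
  ],
)

```text
time_s: 16.85
position: [0.5545, -0.1371, 0.2657]
tcp_rot: [[0.035, 0.999, -0.003], [0.999, -0.035, 0.003], [0.003, -0.003, -1.0]]
force: [0.8, -0.4, 0.0]
opening: 1.001
grasp_force: 0.0
```

```bash
python3 - <<'E'
from h import *
snap('top','t7')
t=load('t7')
print('Lt',[blob(t,u,272,.078,k) for u in(324,336) for k in(25,45)])
stands('t7',(295,240,360,305))
cv2.imwrite('pics/t7c.png',cv2.resize(t['c']['image'][180:300,180:380],None,fx=3.5,fy=3.5)[:,:,::-1])
go(.555,-.1395,.25,30)
E
```

```text
Lt [((array([ 0.399 , -0.3653,  0.0552]), np.float64(1.0)), 100), ((array([ 0.4034, -0.358 ,  0.0948]), np.float64(1.0)), 135), ((array([ 0.3989, -0.3648,  0.0516]), np.float64(0.99)), 80), ((array([ 0.4032, -0.3578,  0.0935]), np.float64(1.0)), 120)]
[327. 272.] (array([ 0.3994, -0.3676,  0.1067]), np.float64(0.98))
t16.9 [ 0.5533 -0.1392  0.2657] ya-2.0 op1.002 gf0.0 F [-0.  -0.8  0.4] j6 -23 ROW [-0.001, 0.006, 0.052] [-0.005, -0.004, -0.712]
```

View pics/t7c.png

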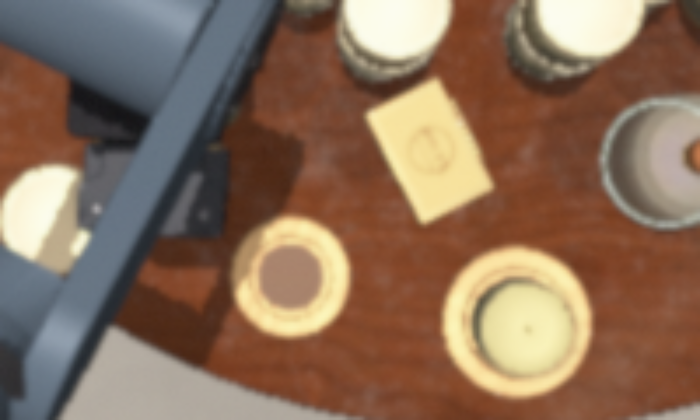

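The large tester stands centred on its stand, within about 2 mm, and upright. Next is the small tester.

Emit:
step_arm(
  steps=[
    [0.003,0.006,0.05,0,0,-0.16,-1],
    [0.003,0.006,0.1,0,0,-0.32,-1],
    [0.003,0.006,0.15,0,0,-0.48,-1],
    [0.003,0.006,0.2,0,0,-0.64,-1],
    [0.003,0.006,0.25,0,0,-0.712,-1],
    [0.003,0.006,0.3,0,0,-0.712,-1],
    [0.003,0.006,0.3,0,0,-0.712,-1],
    [0.003,0.006,0.3,0,0,-0.712,-1],
  ],
)

```text
time_s: 17.57
position: [0.5536, -0.1416, 0.1766]
tcp_rot: [[-0.495, 0.869, -0.004], [0.869, 0.495, 0.002], [0.004, -0.003, -1.0]]
force: [-0.6, 0.1, 0.9]
opening: 1.0
grasp_force: 0.0
```

```bash
python3 - <<'E'
from h import *
go(.5552,-.140,.040,30)
E
```

```text
t17.6 [ 0.5536 -0.1416  0.1766] ya29.6 op1.000 gf0.0 F [-0.6  0.1  0.9] j6 -55 ROW [0.0, 0.009, 0.455] [-0.004, -0.005, -0.008]
```

Emit:
step_arm(
  steps=[
    [0,0.005,0.1,0,0,0,-1],
    [0,0.005,0.2,0,0,0,-1],
    [0,0.005,0.29,0,0,0,-1],
    [0,0.005,0.37,0,0,0,-1],
    [0,0.005,0.42,0,0,0,-1],
    [0,0.005,0.45,0,0,0,-1],
    [0,0.005,0.45,0,0,0,-1],
    [0,0.005,0.45,0,0,0,-1],
  ],
)

```text
time_s: 18.23
position: [0.5569, -0.1408, 0.0437]
tcp_rot: [[-0.496, 0.868, 0.001], [0.868, 0.496, -0.0], [-0.001, 0.0, -1.0]]
force: [0.4, 0.9, 0.8]
opening: 1.001
grasp_force: 0.0
```

Emit:
step_arm(
  steps=[
    [0,0,0,0,0,0,0],
    [0,0,0,0,0,0,0.2],
    [0,0,0,0,0,0,0.5],
    [0,0,0,0,0,0,1],
    [0,0,0,0,0,0,1],
    [0,0,0,0,0,0,1],
    [0,0,0,0,0,0,1],
    [0,0,0,0,0,0,1],
  ],
)

```text
time_s: 18.9
position: [0.5565, -0.1402, 0.0435]
tcp_rot: [[-0.496, 0.868, -0.0], [0.868, 0.496, -0.0], [-0.0, -0.0, -1.0]]
force: [-0.2, -0.4, 2.7]
opening: 0.568
grasp_force: 30.0
```

Emit:
step_arm(
  steps=[
    [0,0,-0.03,0,0,0,1],
    [0,0,-0.1,0,0,0,1],
    [0,0,-0.2,0,0,0,1],
    [0,0,-0.3,0,0,0,1],
    [0,0,-0.4,0,0,0,1],
    [0,0,-0.48,0,0,0,1],
    [0,0,-0.5,0,0,0,1],
    [0,0,-0.5,0,0,0,1],
  ],
)

```text
time_s: 19.57
position: [0.5577, -0.1406, 0.1956]
tcp_rot: [[-0.496, 0.868, 0.005], [0.868, 0.496, -0.002], [-0.004, 0.003, -1.0]]
force: [-0.3, -0.4, -1.3]
opening: 0.569
grasp_force: 30.0
```

```bash
python3 - <<'E'
from h import *
go(.429,-.2053,.13,0)
E
```

```text
t19.6 [ 0.5577 -0.1406  0.1956] ya29.8 op0.569 gf30.0 F [-0.3 -0.4 -1.3] j6 -55 ROW [0.027, -0.48, 0.217] [0.005, 0.004, 0.661]
```

Emit:
step_arm(
  steps=[
    [0.005,-0.08,0,0,0,0.1,1],
    [0.012,-0.17,0,0,0,0.22,1],
    [0.018,-0.27,0.03,0,0,0.34,1],
    [0.024,-0.37,0.06,0,0,0.46,1],
    [0.027,-0.44,0.1,0,0,0.58,1],
    [0.027,-0.477,0.14,0,0,0.661,1],
    [0.027,-0.477,0.18,0,0,0.661,1],
    [0.027,-0.477,0.2,0,0,0.661,1],
  ],
)

```text
time_s: 20.23
position: [0.426, -0.2034, 0.1307]
tcp_rot: [[0.002, 1.0, -0.005], [1.0, -0.002, 0.004], [0.004, -0.005, -1.0]]
force: [-0.2, -0.2, -0.9]
opening: 0.564
grasp_force: 30.0
```

Emit:
step_arm(
  steps=[
    [0,0,0,0,0,0,1],
    [0,0,0,0,0,0,1],
    [0,0,0,0,0,0,1],
    [0,0,0,0,0,0,1],
  ],
)

```text
time_s: 20.57
position: [0.4289, -0.2042, 0.1336]
tcp_rot: [[-0.001, 1.0, 0.001], [1.0, 0.001, -0.001], [-0.001, 0.001, -1.0]]
force: [0.1, 0.0, -0.3]
opening: 0.565
grasp_force: 30.0
```

```bash
python3 - <<'E'
from h import *
go(.429,-.2053,.063,0)
E
```

```text
t20.6 [ 0.4289 -0.2042  0.1336] ya0.1 op0.565 gf30.0 F [ 0.1  0.  -0.3] j6 -39 ROW [-0.004, 0.0, 0.235] [0.001, 0.001, 0.001]
```

Emit:
step_arm(
  steps=[
    [-0.003,0,0.06,0,0,0,1],
    [-0.003,0,0.12,0,0,0,1],
    [-0.003,0,0.18,0,0,0,1],
    [-0.003,0,0.215,0,0,0,1],
    [-0.003,0,0.23,0,0,0,1],
    [-0.003,0,0.237,0,0,0,1],
    [-0.003,0,0.242,0,0,0,1],
    [-0.003,0,0.242,0,0,0,1],
  ],
)

```text
time_s: 21.23
position: [0.4288, -0.2053, 0.0615]
tcp_rot: [[-0.0, 1.0, 0.001], [1.0, 0.0, -0.001], [-0.001, 0.001, -1.0]]
force: [0.2, -0.5, -1.3]
opening: 0.566
grasp_force: 30.0
```

Nearly touching. One small nudge, then release and rise.

Emit:
step_arm(
  steps=[
    [0,0,0.003,0,0,0,1],
    [0,0,0.004,0,0,0,1],
    [0,0,0.004,0,0,0,1],
    [0,0,0.004,0,0,0,0.3],
    [0,0,0.004,0,0,0,0],
    [0,0,0.004,0,0,0,-0.3],
    [0,0,0.004,0,0,0,-0.6],
    [0,0,0.004,0,0,0,-1],
  ],
)

```text
time_s: 21.9
position: [0.4288, -0.2054, 0.06]
tcp_rot: [[-0.0, 1.0, 0.001], [1.0, 0.0, -0.001], [-0.001, 0.001, -1.0]]
force: [-0.1, -0.6, 0.7]
opening: 0.716
grasp_force: 0.0
```

Emit:
step_arm(
  steps=[
    [0,0,0,0,0,0,-1],
    [0,0,0,0,0,0,-1],
    [0,0,-0.06,0,0,0,-1],
    [0,0,-0.18,0,0,0,-1],
    [0,0,-0.32,0,0,0,-1],
    [0,0,-0.46,0,0,0,-1],
    [0,0,-0.6,0,0,0,-1],
    [0,0,-0.7,0,0,0,-1],
  ],
)

```text
time_s: 22.57
position: [0.4287, -0.2053, 0.2727]
tcp_rot: [[-0.0, 1.0, 0.003], [1.0, 0.0, -0.002], [-0.002, 0.003, -1.0]]
force: [0.4, -0.5, -0.4]
opening: 0.998
grasp_force: 0.0
```

```bash
python3 - <<'E'
from h import *
go(.45,-.46,.26,-43)
E
```

```text
t22.6 [ 0.4287 -0.2053  0.2727] ya0.0 op0.998 gf0.0 F [ 0.4 -0.5 -0.4] j6 -39 ROW [-0.849, 0.071, 0.044] [0.004, 0.001, 0.956]
```

Emit:
step_arm(
  steps=[
    [-0.85,0.07,0.04,0,0,0.956,-1],
    [-0.85,0.07,0.04,0,0,0.956,-1],
    [-0.85,0.07,0.04,0,0,0.956,-1],
    [-0.85,0.07,0.04,0,0,0.956,-1],
    [-0.85,0.07,0.04,0,0,0.956,-1],
    [-0.85,0.07,0.04,0,0,0.956,-1],
    [-0.85,0.07,0.04,0,0,0.956,-1],
    [-0.85,0.07,0.04,0,0,0.956,-1],
  ],
)

```text
time_s: 23.23
position: [0.4487, -0.4629, 0.2562]
tcp_rot: [[0.684, 0.729, -0.0], [0.729, -0.684, 0.0], [-0.0, -0.0, -1.0]]
force: [0.6, 1.3, 0.5]
opening: 1.0
grasp_force: 0.0
```

Emit:
step_arm(
  steps=[
    [-0.2,0.15,0,0,0,0,-1],
    [-0.22,0.19,0,0,0,0,-1],
    [-0.22,0.19,0,0,0,0,-1],
    [-0.22,0.19,0,0,0,0,-1],
    [-0.22,0.19,0,0,0,0,-1],
    [-0.22,0.19,0,0,0,0,-1],
  ],
)

```text
time_s: 23.73
position: [0.4462, -0.5446, 0.2572]
tcp_rot: [[0.681, 0.732, -0.001], [0.732, -0.681, 0.003], [0.001, -0.002, -1.0]]
force: [0.1, -0.1, -1.0]
opening: 0.998
grasp_force: 0.0
```

```bash
cat >> h.py <<'E'
def knob(f,near,z):
    d=load(f);im=cv2.cvtColor(d['c']['image'],cv2.COLOR_RGB2HSV)
    m=((im[...,0]>6)&(im[...,0]<16)&(im[...,1]>130)&(im[...,2]>150)).astype(np.uint8)
    cs,_=cv2.findContours(m,0,1)
    for q in cs:
        P=np.array([onz(d,*p,z) for p in q[:,0]])
        if len(P)>15 and np.hypot(*(P.mean(0)[:2]-near))<.04: print('knob',q[:,0].mean(0).round(1),fit(P),np.ptp(q[:,0],0))
E
python3 - <<'E'
from h import *
snap('wrist','w8');snap('top','t8')
knob('w8',(.5146,-.4745),.134);knob('t8',(.5146,-.4745),.134)
t=load('t8');print('St wax',blob(t,263,257,.063,25),blob(t,260,258,.063,45))
stands('t8',(235,235,290,285));stands('t8',(295,240,360,305))
E
```

```text
knob [265.9  84.1] (array([ 0.5144, -0.4762,  0.0211]), np.float64(1.0)) [24 24]
knob [382.2 224. ] (array([ 0.5147, -0.4741,  0.0195]), np.float64(1.0)) [9 8]
St wax ((array([ 0.4298, -0.2061,  0.0711]), np.float64(0.79)), 75) ((array([ 0.4302, -0.2056,  0.075 ]), np.float64(1.0)), 125)
[263. 258.] (array([ 0.4286, -0.2051,  0.0872]), np.float64(0.97))
[327. 271.] (array([ 0.3999, -0.3668,  0.1055]), np.float64(0.8))
```

View pics/w8.png

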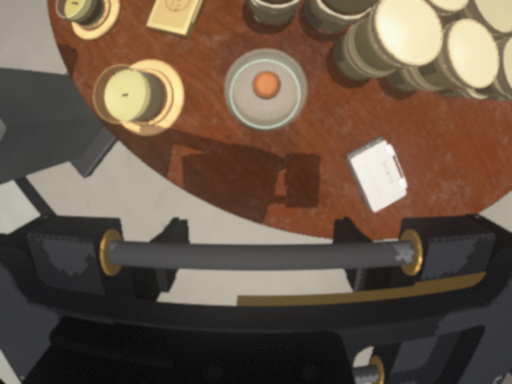

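The large knob is at (266,84), which gives (0.5145,-0.4752) from two views. Both testers stand in place on their discs. I'm going to grip the large knob.

```bash
python3 - <<'E'
from h import *
go(.5145,-.4752,.17,-43)
E
```

```text
t23.8 [ 0.4464 -0.545   0.2577] ya-42.9 op1.001 gf0.0 F [ 0.8  0.3 -0.1] j6 -17 ROW [0.325, 0.008, 0.293] [-0.001, -0.001, 0.002]
```

Emit:
step_arm(
  steps=[
    [0.1,0.003,0.05,0,0,0,-0.2],
    [0.22,0.006,0.1,0,0,0,-0.2],
    [0.325,0.008,0.15,0,0,0,-0.2],
    [0.325,0.008,0.2,0,0,0,-0.2],
    [0.325,0.008,0.25,0,0,0,-0.2],
    [0.325,0.008,0.293,0,0,0,-0.2],
    [0.325,0.008,0.293,0,0,0,-0.2],
    [0.325,0.008,0.293,0,0,0,-0.2],
  ],
)

```text
time_s: 24.5
position: [0.5139, -0.4769, 0.1691]
tcp_rot: [[0.682, 0.731, -0.001], [0.731, -0.682, 0.001], [0.0, -0.002, -1.0]]
force: [-0.8, -0.5, 0.4]
opening: 0.605
grasp_force: 0.0
```

Emit:
step_arm(
  steps=[
    [0,0,0,0,0,0,-0.2],
    [0,0,0,0,0,0,-0.2],
  ],
)

```text
time_s: 24.67
position: [0.5144, -0.4785, 0.171]
tcp_rot: [[0.683, 0.731, 0.002], [0.731, -0.683, -0.002], [-0.0, 0.002, -1.0]]
force: [0.1, -0.4, 0.4]
opening: 0.603
grasp_force: 0.0
```

```bash
python3 - <<'E'
from h import *
go(.5145,-.4752,.131,-43)
E
```

```text
t24.7 [ 0.5144 -0.4785  0.171 ] ya-43.1 op0.603 gf0.0 F [ 0.1 -0.4  0.4] j6 -9 ROW [0.008, -0.008, 0.133] [0.003, 0.0, -0.001]
```

Emit:
step_arm(
  steps=[
    [0.008,-0.008,0.03,0,0,0,-0.2],
    [0.008,-0.008,0.06,0,0,0,-0.2],
    [0.008,-0.008,0.09,0,0,0,-0.2],
    [0.008,-0.008,0.115,0,0,0,-0.2],
    [0.008,-0.008,0.133,0,0,0,-0.2],
    [0.008,-0.008,0.133,0,0,0,-0.2],
    [0.008,-0.008,0.133,0,0,0,-0.2],
    [0.008,-0.008,0.133,0,0,0,-0.2],
  ],
)

```text
time_s: 25.33
position: [0.5143, -0.4744, 0.1298]
tcp_rot: [[0.682, 0.731, 0.0], [0.731, -0.682, -0.0], [-0.0, 0.0, -1.0]]
force: [0.1, -0.7, -0.5]
opening: 0.597
grasp_force: 0.0
```

Emit:
step_arm(
  steps=[
    [0,0,0,0,0,0,0.3],
    [0,0,0,0,0,0,0.5],
    [0,0,0,0,0,0,0.7],
    [0,0,0,0,0,0,1],
    [0,0,0,0,0,0,1],
    [0,0,0,0,0,0,1],
    [0,0,0,0,0,0,1],
  ],
)

```text
time_s: 25.92
position: [0.5146, -0.4747, 0.1301]
tcp_rot: [[0.682, 0.731, 0.001], [0.731, -0.682, -0.001], [-0.0, 0.002, -1.0]]
force: [1.3, -1.6, 0.1]
opening: 0.281
grasp_force: 30.0
```

Emit:
step_arm(
  steps=[
    [0,0,-0.02,0,0,0,1],
    [0,0,-0.05,0,0,0,1],
    [0,0,-0.1,0,0,0,1],
    [0,0,-0.17,0,0,0,1],
    [0,0,-0.24,0,0,0,1],
    [0,0,-0.31,0,0,0,1],
    [0,0,-0.37,0,0,0,1],
    [0,0,-0.4,0,0,0,1],
  ],
)

```text
time_s: 26.58
position: [0.5145, -0.4746, 0.2528]
tcp_rot: [[0.682, 0.731, 0.002], [0.731, -0.682, -0.003], [-0.001, 0.003, -1.0]]
force: [0.3, -0.2, -2.8]
opening: 0.281
grasp_force: 30.0
```

```bash
python3 - <<'E'
from h import *
go(.3995,-.367,.255,-43)
E
```

```text
t26.6 [ 0.5145 -0.4746  0.2528] ya-43.0 op0.281 gf30.0 F [ 0.3 -0.2 -2.8] j6 -9 ROW [0.001, -0.525, -0.009] [0.004, 0.001, -0.0]
```

Emit:
step_arm(
  steps=[
    [0,-0.04,-0.01,0,0,0,1],
    [0,-0.11,-0.02,0,0,0,1],
    [0,-0.2,-0.02,0,0,0,1],
    [0,-0.3,-0.02,0,0,0,1],
    [0,-0.4,-0.02,0,0,0,1],
    [0,-0.47,-0.02,0,0,0,1],
    [0,-0.51,-0.02,0,0,0,1],
    [0,-0.523,-0.02,0,0,0,1],
  ],
)

```text
time_s: 27.25
position: [0.3972, -0.3643, 0.2553]
tcp_rot: [[0.682, 0.731, -0.003], [0.731, -0.682, 0.004], [0.001, -0.005, -1.0]]
force: [0.1, 0.2, -4.4]
opening: 0.282
grasp_force: 30.0
```

Emit:
step_arm(
  steps=[
    [0,0,0,0,0,0,1],
    [0,0,0,0,0,0,1],
    [0,0,0,0,0,0,1],
    [0,0,0,0,0,0,1],
  ],
)

```text
time_s: 27.58
position: [0.4001, -0.3681, 0.2556]
tcp_rot: [[0.682, 0.731, 0.001], [0.731, -0.682, -0.001], [-0.0, 0.001, -1.0]]
force: [-0.9, 0.4, -2.0]
opening: 0.277
grasp_force: 30.0
```

```bash
python3 - <<'E'
from h import *
snap('side','s9');snap('wrist','w9')
d=load('s9');a=d['c']['image'][150:310,150:310];b=load('w9')['c']['image'][0:240,130:390]
cv2.imwrite('pics/s9c.png',np.hstack([cv2.resize(a,(390,390),interpolation=2),cv2.resize(b,(400,390),interpolation=2)])[:,:,::-1])
go(.3993,-.367,.23,-43)
E
```

```text
t27.7 [ 0.3999 -0.3677  0.2555] ya-43.0 op0.282 gf30.0 F [-1.1  0.2 -3. ] j6 -11 ROW [0.0, -0.003, 0.085] [0.0, 0.0, -0.0]
```

View pics/s9c.png

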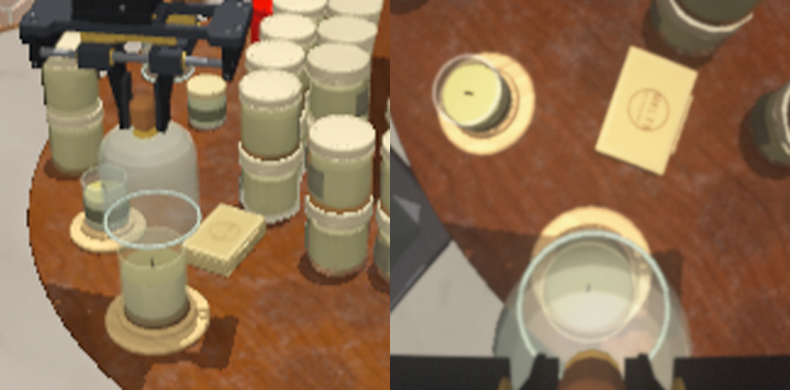

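The cloche hangs upright above the large tester. I'll measure its rim relative to the TCP.

```bash
python3 - <<'E'
from h import *
for f,box in(('w9',(180,135,345,225)),('s9',(185,225,240,255))):
    d=load(f);im=d['c']['image'].astype(int);x0,y0,x1,y1=box
    for th in (0,):
        m=np.zeros((384,512),bool);s=im[y0:y1,x0:x1]
        m[y0:y1,x0:x1]=(s[...,2]-s[...,0]>3)&(s[...,1]>150)
        v,u=np.where(m);print(f,len(u),u.min(),u.max(),v.min(),v.max())
        for z in(.1215,.1255,.1295):print(z,fit(np.array([onz(d,a,b,z) for a,b in zip(u,v)])))
E
```

```text
Traceback (most recent call last):
ValueError: zero-size array to reduction operation minimum which has no identity
```

```bash
python3 - <<'E'
from h import *
d=load('w9');im=d['c']['image'].astype(int)
print(im[140:147,260].tolist());print(im[178,206:218].tolist())
d2=load('s9')['c']['image'].astype(int);print(d2[226:234,213].tolist())
for f,box in(('w9',(195,138,330,212)),('s9',(188,225,236,255))):
    d=load(f);im=d['c']['image'].astype(int);x0,y0,x1,y1=box
    k=cv2.morphologyEx(d['c']['image'].max(2),cv2.MORPH_TOPHAT,np.ones((7,7),np.uint8)).astype(int)
    m=np.zeros((384,512),bool);s=im[y0:y1,x0:x1]
    m[y0:y1,x0:x1]=(s[...,2]-s[...,0]>-12)&(s[...,1]-s[...,0]>0)&(k[y0:y1,x0:x1]>12)
    v,u=np.where(m);print(f,len(u))
    if len(u)>20:
        for z in(.1215,.1255,.1295):print(z,fit(np.array([onz(d,a,b,z) for a,b in zip(u,v)])))
E
```

```text
[[180, 150, 111], [178, 165, 133], [189, 190, 165], [200, 204, 183], [187, 191, 170], [154, 156, 135], [133, 129, 107]]
[[81, 59, 44], [84, 62, 49], [91, 72, 58], [100, 85, 69], [111, 98, 80], [117, 105, 88], [127, 117, 100], [146, 144, 126], [167, 172, 152], [180, 187, 166], [171, 177, 157], [155, 153, 134]]
[[156, 149, 125], [160, 154, 133], [175, 182, 163], [162, 159, 140], [150, 128, 103], [152, 126, 98], [152, 126, 96], [153, 126, 96]]
w9 10
s9 68
0.1215 (array([ 0.4024, -0.3608,  0.0903]), np.float64(0.87))
0.1255 (array([ 0.3998, -0.3657,  0.0897]), np.float64(0.87))
0.1295 (array([ 0.3972, -0.3707,  0.0892]), np.float64(0.87))
```

```bash
python3 - <<'E'
from h import *
d=load('w9');im=d['c']['image'].astype(int);x0,y0,x1,y1=200,138,325,205
m=np.zeros((384,512),bool);s=im[y0:y1,x0:x1];m[y0:y1,x0:x1]=(s[...,1]-s[...,0]>1)&(s[...,1]>140)
v,u=np.where(m);print(len(u),u.min(),u.max(),v.min(),v.max())
for z in(.1235,.1255,.1275):
    r=fit(np.array([onz(d,a,b,z) for a,b in zip(u,v)]));print(z,r)
E
```

```text
533 212 311 142 204
0.1235 (array([ 0.399 , -0.3697,  0.0911]), np.float64(0.93))
0.1255 (array([ 0.3993, -0.3693,  0.0904]), np.float64(0.93))
0.1275 (array([ 0.3997, -0.3689,  0.0897]), np.float64(0.94))
```

```bash
python3 - <<'E'
from h import *
go(.3997,-.3667,.158,-43)
E
```

```text
t27.7 [ 0.3999 -0.3677  0.2555] ya-43.0 op0.282 gf30.0 F [-1.1  0.2 -3. ] j6 -11 ROW [0.002, -0.003, 0.325] [0.0, 0.0, -0.0]
```

Emit:
step_arm(
  steps=[
    [0.002,-0.003,0.03,0,0,0,1],
    [0.002,-0.003,0.08,0,0,0,1],
    [0.002,-0.003,0.14,0,0,0,1],
    [0.002,-0.003,0.2,0,0,0,1],
    [0.002,-0.003,0.25,0,0,0,1],
    [0.002,-0.003,0.29,0,0,0,1],
    [0.002,-0.003,0.315,0,0,0,1],
    [0.002,-0.003,0.325,0,0,0,1],
  ],
)

```text
time_s: 28.35
position: [0.3987, -0.3655, 0.1564]
tcp_rot: [[0.682, 0.731, -0.002], [0.731, -0.682, 0.002], [0.001, -0.003, -1.0]]
force: [0.3, 0.4, -2.6]
opening: 0.285
grasp_force: 30.0
```

Emit:
step_arm(
  steps=[
    [0,0,0.005,0,0,0,1],
    [0,0,0.01,0,0,0,1],
    [0,0,0.015,0,0,0,1],
    [0,0,0.015,0,0,0,1],
  ],
)

```text
time_s: 28.68
position: [0.3994, -0.3664, 0.154]
tcp_rot: [[0.682, 0.731, 0.001], [0.731, -0.682, -0.001], [-0.0, 0.001, -1.0]]
force: [-0.1, 0.9, -3.6]
opening: 0.279
grasp_force: 30.0
```

```bash
python3 - <<'E'
from h import *
go(.3997,-.3667,.141,-43)
E
```

```text
t28.7 [ 0.3994 -0.3664  0.154 ] ya-43.0 op0.279 gf30.0 F [-0.1  0.9 -3.6] j6 -11 ROW [-0.0, 0.002, 0.043] [0.001, 0.0, -0.0]
```

Emit:
step_arm(
  steps=[
    [0,0,0.005,0,0,0,1],
    [0,0,0.01,0,0,0,1],
    [0,0,0.015,0,0,0,1],
    [0,0,0.02,0,0,0,1],
    [0,0,0.024,0,0,0,1],
    [0,0,0.027,0,0,0,1],
    [0,0,0.027,0,0,0,1],
  ],
)

```text
time_s: 29.27
position: [0.3991, -0.3659, 0.1453]
tcp_rot: [[0.682, 0.731, -0.0], [0.731, -0.682, 0.0], [0.0, -0.001, -1.0]]
force: [1.0, -0.3, -3.2]
opening: 0.281
grasp_force: 30.0
```

Below the disc top with no contact, so the cloche has passed over the disc. I'll continue down to the flange.

Emit:
step_arm(
  steps=[
    [0,0,0.004,0,0,0,1],
    [0,0,0.008,0,0,0,1],
    [0,0,0.012,0,0,0,1],
    [0,0,0.015,0,0,0,1],
    [0,0,0.018,0,0,0,1],
    [0,0,0.018,0,0,0,1],
  ],
)

```text
time_s: 29.77
position: [0.3992, -0.3661, 0.14]
tcp_rot: [[0.682, 0.731, -0.0], [0.731, -0.682, 0.0], [0.0, -0.0, -1.0]]
force: [-0.5, 0.5, -3.4]
opening: 0.279
grasp_force: 30.0
```

Emit:
step_arm(
  steps=[
    [0,0,0.002,0,0,0,1],
    [0,0,0.004,0,0,0,1],
    [0,0,0.006,0,0,0,1],
    [0,0,0.006,0,0,0,1],
  ],
)

```text
time_s: 30.1
position: [0.3997, -0.3667, 0.1396]
tcp_rot: [[0.682, 0.731, 0.001], [0.731, -0.682, -0.002], [-0.0, 0.002, -1.0]]
force: [0.9, -0.4, 5.5]
opening: 0.283
grasp_force: 30.0
```

Resting on the flange. Release and rise.

Emit:
step_arm(
  steps=[
    [0,0,0,0,0,0,0.5],
    [0,0,0,0,0,0,0.3],
    [0,0,0,0,0,0,0.1],
    [0,0,0,0,0,0,-0.1],
    [0,0,0,0,0,0,-0.4],
    [0,0,0,0,0,0,-0.4],
    [0,0,0,0,0,0,-0.4],
  ],
)

```text
time_s: 30.68
position: [0.3991, -0.366, 0.1382]
tcp_rot: [[0.682, 0.731, -0.0], [0.731, -0.682, 0.0], [0.0, -0.0, -1.0]]
force: [-0.6, 0.9, -0.6]
opening: 0.64
grasp_force: 0.0
```

Emit:
step_arm(
  steps=[
    [0,0,-0.03,0,0,0,-0.4],
    [0,0,-0.1,0,0,0,-0.4],
    [0,0,-0.2,0,0,0,-0.4],
    [0,0,-0.32,0,0,0,-0.4],
    [0,0,-0.45,0,0,0,-0.4],
    [0,0,-0.5,0,0,0,-0.4],
    [0,0,-0.5,0,0,0,-0.4],
  ],
)

```text
time_s: 31.27
position: [0.4008, -0.3682, 0.2939]
tcp_rot: [[0.682, 0.731, 0.007], [0.731, -0.682, -0.009], [-0.002, 0.011, -1.0]]
force: [0.6, 0.5, -0.4]
opening: 0.701
grasp_force: 0.0
```

```bash
python3 - <<'E'
from h import *
go(.54,-.14,.29,-20)
E
```

```text
t31.3 [ 0.4008 -0.3682  0.2939] ya-43.0 op0.701 gf0.0 F [ 0.6  0.5 -0.4] j6 -11 ROW [0.873, -0.18, 0.009] [0.013, 0.005, -0.511]
```

Emit:
step_arm(
  steps=[
    [0.87,-0.18,0,0,0,-0.511,-0.4],
    [0.87,-0.18,0,0,0,-0.511,-0.4],
    [0.87,-0.18,0,0,0,-0.511,-0.4],
    [0.87,-0.18,0,0,0,-0.511,-0.4],
    [0.87,-0.18,0,0,0,-0.511,-0.4],
    [0.87,-0.18,0,0,0,-0.511,-0.4],
    [0.87,-0.18,0,0,0,-0.511,-0.4],
    [0.87,-0.18,0,0,0,-0.511,-0.4],
  ],
)

```text
time_s: 31.93
position: [0.5386, -0.1344, 0.2875]
tcp_rot: [[0.337, 0.941, -0.001], [0.941, -0.337, 0.002], [0.002, -0.002, -1.0]]
force: [0.5, -0.1, 0.4]
opening: 0.702
grasp_force: 0.0
```

```bash
python3 - <<'E'
from h import *
go(.688,-.013,.28,7)
E
```

```text
t31.9 [ 0.5386 -0.1344  0.2875] ya-19.7 op0.702 gf0.0 F [ 0.5 -0.1  0.4] j6 -6 ROW [0.549, 0.332, 0.025] [-0.002, -0.002, -0.594]
```

Emit:
step_arm(
  steps=[
    [0.55,0.33,0.02,0,0,-0.594,-0.4],
    [0.55,0.33,0.02,0,0,-0.594,-0.4],
    [0.55,0.33,0.02,0,0,-0.594,-0.4],
    [0.55,0.33,0.02,0,0,-0.594,-0.4],
    [0.55,0.33,0.02,0,0,-0.594,-0.4],
    [0.55,0.33,0.02,0,0,-0.594,-0.4],
    [0.55,0.33,0.02,0,0,-0.594,-0.4],
    [0.55,0.33,0.02,0,0,-0.594,-0.4],
  ],
)

```text
time_s: 32.6
position: [0.6859, -0.0184, 0.2813]
tcp_rot: [[-0.116, 0.993, -0.003], [0.993, 0.116, -0.0], [-0.0, -0.003, -1.0]]
force: [0.9, -0.7, -0.3]
opening: 0.702
grasp_force: 0.0
```

```bash
python3 - <<'E'
from h import *
snap('wrist','w10');snap('top','t10');snap('side','s10')
knob('w10',(.676,.086),.114);knob('t10',(.676,.086),.114);knob('t10',(.3995,-.367),.144)
t=load('t10');stands('t10',(235,235,290,285))
w=load('w10')['c']['image'];a=load('s10')['c']['image'][150:310,150:310]
cv2.imwrite('pics/m10.png',np.hstack([cv2.resize(w,(400,300)),cv2.resize(a,(390,300),interpolation=2)])[:,:,::-1])
go(.676,.086,.15,7)
E
```

```text
knob [335.2 275.3] (array([ 0.3995, -0.3659,  0.019 ]), np.float64(1.0)) [8 9]
[263. 259.] (array([ 0.4284, -0.205 ,  0.0866]), np.float64(0.95))
t32.8 [ 0.6861 -0.0188  0.2824] ya6.6 op0.699 gf0.0 F [ 0.7  0.  -0.2] j6 -17 ROW [0.351, 0.007, 0.441] [-0.001, 0.0, -0.009]
```

View pics/m10.png

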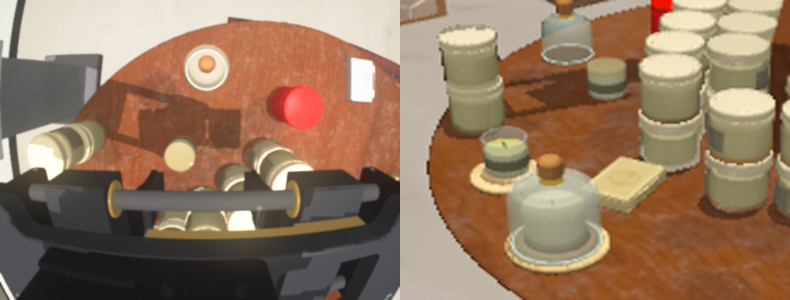

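The large cloche sits flat over its tester, with its knob at (0.3995,-0.366). The small knob is at about (264,82) in w10. The colour mask missed it, so I'll fit it by flood fill.

```bash
python3 - <<'E'
from h import *
d=load('w10');im=d['c']['image'];print(im[82,264],im[78,264],im[82,276])
r,g,b=[im[...,i].astype(int) for i in range(3)]
m=((r-b>70)&(r>120)).astype(np.uint8);m[:55]=0;m[110:]=0;m[:,:245]=0;m[:,285:]=0
cs,_=cv2.findContours(m,0,1)
for q in cs:
    if len(q)>10: print(q[:,0].mean(0),np.ptp(q[:,0],0),fit(np.array([onz(d,*p,.114) for p in q[:,0]])))
print(blob(d,264,80,.114,30))
E
```

```text
[253 195 128] [249 184 120] [234 208 180]
[264.31147541  81.39344262] [21 23] (array([0.6773, 0.0847, 0.0222]), np.float64(1.0))
[264.89795918  57.75510204] [39 11] (array([0.6766, 0.0917, 0.0425]), np.float64(0.71))
((array([0.6774, 0.0858, 0.0146]), np.float64(1.0)), 65)
```

Emit:
step_arm(
  steps=[
    [0.1,0.003,0.05,0,0,0,-0.2],
    [0.22,0.006,0.1,0,0,0,-0.2],
    [0.347,0.011,0.18,0,0,0,-0.2],
    [0.347,0.011,0.26,0,0,0,-0.2],
    [0.347,0.011,0.34,0,0,0,-0.2],
    [0.347,0.011,0.42,0,0,0,-0.2],
    [0.347,0.011,0.441,0,0,0,-0.2],
    [0.347,0.011,0.441,0,0,0,-0.2],
  ],
)

```text
time_s: 33.42
position: [0.6765, 0.0856, 0.1481]
tcp_rot: [[-0.116, 0.993, -0.005], [0.993, 0.116, 0.0], [0.001, -0.005, -1.0]]
force: [-0.1, -0.2, 0.3]
opening: 0.601
grasp_force: 0.0
```

Emit:
step_arm(
  steps=[
    [0,0,0,0,0,0,-0.2],
    [0,0,0,0,0,0,-0.2],
    [0,0,0,0,0,0,-0.2],
  ],
)

```text
time_s: 33.67
position: [0.6797, 0.086, 0.1523]
tcp_rot: [[-0.116, 0.993, 0.004], [0.993, 0.116, -0.0], [-0.001, 0.004, -1.0]]
force: [-0.1, 0.5, -0.1]
opening: 0.598
grasp_force: 0.0
```

```bash
python3 - <<'E'
from h import *
go(.6773,.085,.1105,6.6)
E
```

```text
t33.7 [0.6797 0.086  0.1523] ya6.7 op0.598 gf0.0 F [-0.1  0.5 -0.1] j6 -9 ROW [-0.002, -0.009, 0.139] [0.005, 0.001, 0.002]
```

Emit:
step_arm(
  steps=[
    [-0.002,-0.007,0.03,0,0,0,-0.2],
    [-0.002,-0.007,0.06,0,0,0,-0.2],
    [-0.002,-0.007,0.09,0,0,0,-0.2],
    [-0.002,-0.007,0.12,0,0,0,-0.2],
    [-0.002,-0.007,0.138,0,0,0,-0.2],
    [-0.002,-0.007,0.138,0,0,0,-0.2],
    [-0.002,-0.007,0.138,0,0,0,-0.2],
    [-0.002,-0.007,0.138,0,0,0,-0.2],
  ],
)

```text
time_s: 34.33
position: [0.6766, 0.0857, 0.1087]
tcp_rot: [[-0.117, 0.993, 0.0], [0.993, 0.117, -0.0], [-0.0, 0.0, -1.0]]
force: [-1.1, -0.5, -0.2]
opening: 0.597
grasp_force: 0.0
```

Emit:
step_arm(
  steps=[
    [0,0,0,0,0,0,0.3],
    [0,0,0,0,0,0,0.5],
    [0,0,0,0,0,0,0.7],
    [0,0,0,0,0,0,1],
    [0,0,0,0,0,0,1],
    [0,0,0,0,0,0,1],
    [0,0,0,0,0,0,1],
  ],
)

```text
time_s: 34.92
position: [0.6766, 0.0856, 0.1088]
tcp_rot: [[-0.117, 0.993, 0.001], [0.993, 0.117, -0.0], [-0.0, 0.001, -1.0]]
force: [0.5, 0.1, 1.0]
opening: 0.257
grasp_force: 30.0
```

Emit:
step_arm(
  steps=[
    [0,0,-0.02,0,0,0,1],
    [0,0,-0.06,0,0,0,1],
    [0,0,-0.13,0,0,0,1],
    [0,0,-0.22,0,0,0,1],
    [0,0,-0.33,0,0,0,1],
    [0,0,-0.44,0,0,0,1],
    [0,0,-0.55,0,0,0,1],
    [0,0,-0.64,0,0,0,1],
  ],
)

```text
time_s: 35.58
position: [0.6765, 0.0857, 0.3045]
tcp_rot: [[-0.117, 0.993, 0.003], [0.993, 0.117, -0.0], [-0.0, 0.003, -1.0]]
force: [1.3, -0.2, -2.7]
opening: 0.258
grasp_force: 30.0
```

```bash
python3 - <<'E'
from h import *
go(.60,-.17,.31,0)
E
```

```text
t35.6 [0.6765 0.0857 0.3045] ya6.7 op0.258 gf30.0 F [ 1.3 -0.2 -2.7] j6 -9 ROW [-0.817, -0.353, -0.019] [0.004, 0.0, 0.149]
```

Emit:
step_arm(
  steps=[
    [-0.07,-0.03,-0.01,0,0,0.02,1],
    [-0.17,-0.07,-0.01,0,0,0.04,1],
    [-0.28,-0.12,-0.01,0,0,0.06,1],
    [-0.39,-0.17,-0.01,0,0,0.08,1],
    [-0.5,-0.22,-0.01,0,0,0.1,1],
    [-0.61,-0.26,-0.01,0,0,0.12,1],
    [-0.71,-0.31,-0.01,0,0,0.14,1],
    [-0.78,-0.34,-0.01,0,0,0.149,1],
  ],
)

```text
time_s: 36.25
position: [0.6009, -0.1615, 0.3047]
tcp_rot: [[0.002, 1.0, -0.0], [1.0, -0.002, -0.001], [-0.001, -0.0, -1.0]]
force: [-0.3, 0.4, -2.1]
opening: 0.259
grasp_force: 30.0
```

```bash
python3 - <<'E'
from h import *
go(.4288,-.2052,.29,-15)
E
```

```text
t36.2 [ 0.6009 -0.1615  0.3047] ya-0.1 op0.259 gf30.0 F [-0.3  0.4 -2.1] j6 -25 ROW [-0.147, -0.573, 0.049] [-0.0, 0.002, 0.33]
```

Emit:
step_arm(
  steps=[
    [-0.013,-0.05,0,0,0,0.03,1],
    [-0.035,-0.14,0,0,0,0.09,1],
    [-0.06,-0.25,0,0,0,0.15,1],
    [-0.09,-0.36,0.03,0,0,0.22,1],
    [-0.115,-0.46,0.06,0,0,0.29,1],
    [-0.135,-0.53,0.1,0,0,0.33,1],
    [-0.144,-0.56,0.15,0,0,0.33,1],
    [-0.146,-0.571,0.19,0,0,0.33,1],
  ],
)

```text
time_s: 36.92
position: [0.4289, -0.2025, 0.2471]
tcp_rot: [[0.258, 0.966, -0.0], [0.966, -0.258, -0.0], [-0.0, -0.0, -1.0]]
force: [0.3, -0.1, -1.4]
opening: 0.259
grasp_force: 30.0
```

Emit:
step_arm(
  steps=[
    [0,0,0.03,0,0,0,1],
    [0,0,0.04,0,0,0,1],
    [0,0,0.04,0,0,0,1],
    [0,0,0.04,0,0,0,1],
    [0,0,0.04,0,0,0,1],
  ],
)

```text
time_s: 37.33
position: [0.432, -0.2027, 0.2353]
tcp_rot: [[0.256, 0.967, 0.001], [0.967, -0.256, -0.001], [-0.001, 0.002, -1.0]]
force: [-0.2, 0.3, -1.5]
opening: 0.259
grasp_force: 30.0
```

```bash
python3 - <<'E'
from h import *
snap('wrist','w11');snap('side','s11')
go(.4288,-.2052,.14,-15)
zr=read_state()['position'][2]-.1088;print('rim z',zr)
for f,box in(('w11',(205,120,320,205)),('s11',(160,190,220,235))):
    d=load(f);im=d['c']['image'].astype(int);x0,y0,x1,y1=box
    m=np.zeros((384,512),bool);s=im[y0:y1,x0:x1];m[y0:y1,x0:x1]=(s[...,1]-s[...,0]>1)&(s[...,1]>140)
    v,u=np.where(m)
    if len(u)>20:print(f,len(u),u.min(),u.max(),v.min(),v.max(),fit(np.array([onz(d,a,b,zr) for a,b in zip(u,v)])))
a=load('w11')['c']['image'][0:240,130:390];b=load('s11')['c']['image'][130:290,130:290]
cv2.imwrite('pics/m11.png',np.hstack([cv2.resize(b,(390,390),interpolation=2),cv2.resize(a,(400,390),interpolation=2)])[:,:,::-1])
E
```

```text
t37.4 [ 0.4318 -0.2026  0.2353] ya-14.8 op0.253 gf30.0 F [ 1.   0.3 -2.6] j6 -24 ROW [-0.011, -0.008, 0.318] [0.002, 0.001, 0.004]
rim z 0.12645253876612578
w11 486 219 304 155 204 (array([ 0.4323, -0.203 ,  0.0708]), np.float64(0.97))
s11 198 177 204 190 234 (array([ 0.4321, -0.1843,  0.0882]), np.float64(0.67))
```

View pics/m11.png

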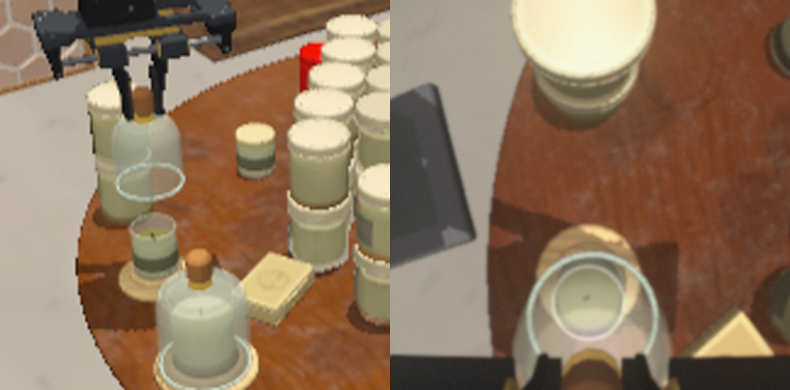

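The small cloche hangs upright, its rim centred on the TCP within 1 mm. Now I lower it.

Emit:
step_arm(
  steps=[
    [-0.011,-0.009,0.03,0,0,0,1],
    [-0.011,-0.009,0.08,0,0,0,1],
    [-0.011,-0.009,0.14,0,0,0,1],
    [-0.011,-0.009,0.2,0,0,0,1],
    [-0.011,-0.009,0.25,0,0,0,1],
    [-0.011,-0.009,0.29,0,0,0,1],
    [-0.011,-0.009,0.32,0,0,0,1],
    [-0.011,-0.009,0.33,0,0,0,1],
  ],
)

```text
time_s: 38.1
position: [0.4275, -0.2047, 0.1347]
tcp_rot: [[0.256, 0.967, -0.001], [0.967, -0.256, 0.001], [0.001, -0.001, -1.0]]
force: [-0.3, 0.7, -1.4]
opening: 0.258
grasp_force: 30.0
```

Emit:
step_arm(
  steps=[
    [0,0,0,0,0,0,1],
    [0,0,0,0,0,0,1],
    [0,0,0,0,0,0,1],
  ],
)

```text
time_s: 38.35
position: [0.4282, -0.2054, 0.1364]
tcp_rot: [[0.256, 0.967, 0.001], [0.967, -0.256, -0.001], [-0.001, 0.002, -1.0]]
force: [-0.1, 0.2, -1.0]
opening: 0.263
grasp_force: 30.0
```

```bash
python3 - <<'E'
from h import *
go(.4285,-.2052,.124,-14.8)
E
```

```text
t38.4 [ 0.4282 -0.2054  0.1364] ya-14.8 op0.263 gf30.0 F [-0.1  0.2 -1. ] j6 -24 ROW [0.001, 0.001, 0.041] [0.002, 0.001, -0.001]
```

Emit:
step_arm(
  steps=[
    [0.001,0.001,0.006,0,0,0,1],
    [0.001,0.001,0.012,0,0,0,1],
    [0.001,0.001,0.018,0,0,0,1],
    [0.001,0.001,0.024,0,0,0,1],
    [0.001,0.001,0.03,0,0,0,1],
    [0.001,0.001,0.036,0,0,0,1],
    [0.001,0.001,0.04,0,0,0,1],
    [0.001,0.001,0.04,0,0,0,1],
  ],
)

```text
time_s: 39.02
position: [0.4278, -0.2046, 0.1233]
tcp_rot: [[0.256, 0.967, -0.001], [0.967, -0.256, 0.0], [0.0, -0.001, -1.0]]
force: [0.7, -0.4, -2.2]
opening: 0.261
grasp_force: 30.0
```

Past the disc top with no contact. Now down to the flange.

Emit:
step_arm(
  steps=[
    [0,0,0.004,0,0,0,1],
    [0,0,0.008,0,0,0,1],
    [0,0,0.012,0,0,0,1],
    [0,0,0.016,0,0,0,1],
    [0,0,0.019,0,0,0,1],
    [0,0,0.021,0,0,0,1],
    [0,0,0.021,0,0,0,1],
  ],
)

```text
time_s: 39.6
position: [0.4284, -0.2049, 0.1186]
tcp_rot: [[0.256, 0.967, 0.001], [0.967, -0.256, -0.001], [-0.0, 0.001, -1.0]]
force: [-0.2, 1.6, 9.0]
opening: 0.26
grasp_force: 30.0
```

Resting on the flange. Release, rise and check.

Emit:
step_arm(
  steps=[
    [0,0,0,0,0,0,0.5],
    [0,0,0,0,0,0,0.3],
    [0,0,0,0,0,0,0.1],
    [0,0,0,0,0,0,-0.1],
    [0,0,0,0,0,0,-0.4],
    [0,0,0,0,0,0,-0.4],
    [0,0,0,0,0,0,-0.4],
  ],
)

```text
time_s: 40.18
position: [0.4279, -0.2048, 0.1172]
tcp_rot: [[0.256, 0.967, -0.0], [0.967, -0.256, 0.0], [0.0, -0.0, -1.0]]
force: [0.2, 0.2, 0.1]
opening: 0.626
grasp_force: 0.0
```

Emit:
step_arm(
  steps=[
    [0,0,-0.03,0,0,0,-0.4],
    [0,0,-0.1,0,0,0,-0.4],
    [0,0,-0.2,0,0,0,-0.4],
    [0,0,-0.32,0,0,0,-0.4],
    [0,0,-0.45,0,0,0,-0.4],
    [0,0,-0.57,0,0,0,-0.4],
    [0,0,-0.6,0,0,0,-0.4],
  ],
)

```text
time_s: 40.77
position: [0.4302, -0.2064, 0.3036]
tcp_rot: [[0.256, 0.967, 0.009], [0.967, -0.256, -0.007], [-0.005, 0.011, -1.0]]
force: [1.3, -0.5, -0.3]
opening: 0.696
grasp_force: 0.0
```

Emit:
step_arm(
  steps=[
    [0.2,0.6,-0.1,0,0,0,-0.4],
    [0.2,0.6,-0.1,0,0,0,-0.4],
    [0.2,0.6,-0.1,0,0,0,-0.4],
    [0.2,0.6,-0.1,0,0,0,-0.4],
    [0.2,0.6,-0.1,0,0,0,-0.4],
    [0.2,0.6,-0.1,0,0,0,-0.4],
    [0.2,0.6,-0.1,0,0,0,-0.4],
  ],
)

```text
time_s: 41.35
position: [0.6178, -0.1923, 0.3266]
tcp_rot: [[0.255, 0.967, -0.001], [0.967, -0.255, 0.0], [-0.0, -0.001, -1.0]]
force: [-0.9, 0.9, 0.2]
opening: 0.701
grasp_force: 0.0
```

```bash
python3 - <<'E'
from h import *
snap('side','s12');snap('top','t12')
knob('t12',(.4286,-.205),.124);knob('t12',(.3995,-.367),.144)
t=load('t12');stands('t12',(235,235,290,285));print(blob(t,201,246,.163,40))
a=load('s12')['c']['image'][140:310,150:320];b=t['c']['image'][140:310,150:400]
cv2.imwrite('pics/m12.png',np.hstack([cv2.resize(a,(390,390),interpolation=2),cv2.resize(b,(410,390),interpolation=2)])[:,:,::-1])
go(.5,-.2,.3)
E
```

```text
knob [255.2 274.6] (array([ 0.4161, -0.1975,  0.0456]), np.float64(0.92)) [11  5]
knob [262.4 260.5] (array([ 0.4282, -0.2052,  0.0162]), np.float64(1.0)) [7 7]
knob [334.9 275.2] (array([ 0.3996, -0.3654,  0.0195]), np.float64(1.0)) [9 9]
[271. 255.] (array([ 0.4337, -0.2156,  0.1028]), np.float64(0.65))
((array([ 0.4343, -0.0031,  0.8698]), np.float64(0.59)), 70)
t41.5 [ 0.6159 -0.1925  0.3265] ya-14.8 op0.702 gf0.0 F [-0.2  1.  -0. ] j6 -12 ROW [-0.123, -0.367, 0.09] [-0.004, -0.0, -0.0]
```

View pics/m12.png

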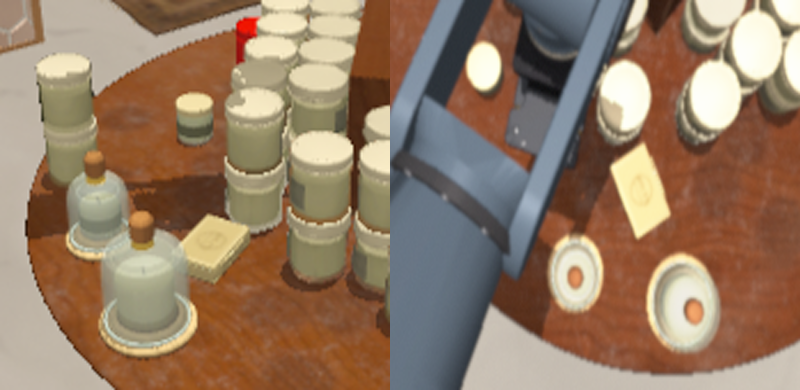

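Both cloches sit flat and centred on their stands, the stack is upright, and the tin and travel candle have not moved. I let the arm settle, then hand in.

Emit:
step_arm(
  steps=[
    [0,0,0,0,0,0,-0.4],
    [0,0,0,0,0,0,-0.4],
    [0,0,0,0,0,0,-0.4],
  ],
)

```text
time_s: 41.7
position: [0.6164, -0.1931, 0.3276]
tcp_rot: [[0.257, 0.966, -0.0], [0.966, -0.257, 0.0], [0.0, -0.0, -1.0]]
force: [-0.2, -0.1, 0.4]
opening: 0.7
grasp_force: 0.0
```

```bash
python3 -c "
from rig import *
print(hand_in())"
```

```text
the job is handed in; nothing more can be done
None
```

I handed the job in at about 42 s (no verdict came back): the stray jar is stacked on the single jar, both testers stand on their own stands, and both cloches rest flat over them, each knob within about 2 mm of its stand's centre in the last images.

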